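Put the moisture standards back into dry storage

TASK

Swing the dry-store turntable by its post out to the loading mark, and stand every vial, jar, bottle and cartridge that is on the bench upright in its own pocket, the one whose label shows its footprint, without dropping it in. Then swing the turntable back to the storage mark so that the parts are under the clear hood, and last turn the purge-gas knob clockwise until its pointer is on the long mark.

Things in the scene. Friction and masses are not known exactly. Their poses are not given: they have to be found in the camera images.
- store: dry store: white square plinth 345 x 345 x 12 mm under a grey turntable 316 mm in diameter; origin under its centre. A fixed clear hood 345 mm wide covers its far (+x) side from 30 mm beyond the centre, top 111 mm above the bench; the half nearer the robot is open. Black mark on the plinth's left (+y) edge = storage mark, on the right (-y) edge = loading mark, met when the post stands beside it
- hub (a point): centre of the turntable on its upper face, 32 mm above the bench; axes as store
- carousel (a joint): turntable angle in rad, growing counter-clockwise from above. 0 = storage mark (post at the left, pockets under the hood), 3.142 = loading mark (post at the right, all four pockets in the open half towards the robot). In between the post travels round the robot's side. Light friction, stays where it is left; stops at -0.12 and 3.26
- post (a point): grip point on the axis of the turntable's upright steel post, 75 mm above the bench. The post is 16 mm in diameter, 138 mm from the hub, spans 32 to 92 mm above the bench and turns with the turntable. Parts in pockets rise at most 92 mm above the bench
- slot_vial (a point): centre of the floor of the vial's pocket, 34 x 34 mm inside; label: a small disc. All pockets: 100 mm from the hub, 44 degrees apart, floor 32 mm above the bench, white walls 22 mm high, 4 mm thick, label tile on the outer side; x = radially outward, z up. At the loading mark, left to right as the robot sees them: jar, cartridge, bottle, vial (vial's next to the post)
- slot_jar (a point): centre of the floor of the jar's pocket, 52 x 52 mm inside; label: a large disc; axes as for slot_vial
- slot_bottle (a point): centre of the floor of the bottle's pocket, 42 x 42 mm inside; label: a square; axes as for slot_vial
- slot_cartridge (a point): centre of the floor of the cartridge's pocket, 32 mm (x, radial) x 58 mm (y) inside; label: an oblong; axes as for slot_vial
- vial: glass vial with paper band and aluminium crimp cap, 26 mm in diameter, 58 mm high; origin at the centre of its underside, z up. May be absent
- jar: squat glass jar with a black screw lid, 44 mm in diameter, 48 mm high; origin at the centre of its underside, z up. May be absent
- bottle: square amber glass bottle, 34 x 34 x 50 mm, with a black cap 24 mm in diameter rising to 60 mm; origin at the centre of its underside, x and y across its flat sides, z up. May be absent
- cartridge: flat aluminium desiccant cartridge, 24 mm (x) x 50 mm (y) x 50 mm high; origin at the centre of its underside. Stands upright, long side along its y. May be absent
- flow_knob (a joint): angle of the purge-gas knob in rad, growing clockwise seen from above. 0 = pointer towards the unit's -x side, 1.571 = pointer on the long black mark on the unit's +y side; range 0 to 2.7. Light friction, it stays where it is left
- knob_grip (a point): centre of the knob's black bar grip, on the knob's axis 77 mm above the bench; the bar is 42 mm long (along this frame's x, which turns with the knob; the white pointer line is on its -x end), 12 mm thick (y) and spans 63 to 87 mm above the bench
- flow_unit: blue and white flow-control box, 92 x 112 x 53 mm, with the knob at the middle of its top; origin at the centre of its underside, long mark on its +y side
- gas_bottle: bystander: amber bottle with a red cap, 66 mm in diameter, 130 mm high; leave it alone
- beaker: bystander: glass beaker, 68 mm in diameter, 85 mm high; leave it alone
- wrench: bystander: steel gas-fitting wrench 160 mm long lying on the bench; leave it alone

How it is judged (in metres and radians):
On the way, in this order (a step that is already met when the one before it is completed fails the run):
1. the turntable stands at the loading mark (within 0.08 rad) (value of joint carousel between 3.0616 and 3.2216 rad), for 0.3 s.
2. with the turntable at the loading mark, every part that is present stands upright on the floor of its own pocket, released (all of step 1 and horizontal distance between vial and slot_vial below 0.01 m and z of vial in the frame of slot_vial below 0.005 m and angle between each of vial, jar, bottle, cartridge's own z axis and vertical below 0.12 rad and contact force between the fingers and vial below 0.1 N and horizontal distance between jar and slot_jar below 0.01 m and z of jar in the frame of slot_jar below 0.005 m and contact force between the fingers and jar below 0.1 N and horizontal distance between bottle and slot_bottle below 0.01 m and z of bottle in the frame of slot_bottle below 0.005 m and contact force between the fingers and bottle below 0.1 N and horizontal distance between cartridge and slot_cartridge below 0.01 m and z of cartridge in the frame of slot_cartridge below 0.005 m and contact force between the fingers and cartridge below 0.1 N), for 0.3 s.
3. the turntable is back at the storage mark (within 0.08 rad) with every part still upright in its pocket (value of joint carousel between -0.08 and 0.08 rad and horizontal distance between vial and slot_vial below 0.01 m and z of vial in the frame of slot_vial below 0.005 m and angle between each of vial, jar, bottle, cartridge's own z axis and vertical below 0.12 rad and contact force between the fingers and vial below 0.1 N and horizontal distance between jar and slot_jar below 0.01 m and z of jar in the frame of slot_jar below 0.005 m and contact force between the fingers and jar below 0.1 N and horizontal distance between bottle and slot_bottle below 0.01 m and z of bottle in the frame of slot_bottle below 0.005 m and contact force between the fingers and bottle below 0.1 N and horizontal distance between cartridge and slot_cartridge below 0.01 m and z of cartridge in the frame of slot_cartridge below 0.005 m and contact force between the fingers and cartridge below 0.1 N), for 0.3 s.
4. after that, the purge-gas knob's pointer is on the long mark (within 0.09 rad) (value of joint flow_knob between 1.481 and 1.661 rad), for 0.3 s.
At the end, for the whole second after the job is handed in: Every part that is present stands upright, released and at rest on the floor of its own pocket (within 10 mm of the pocket's centre, within 5 mm of its floor, tilted less than 7 degrees); the turntable is at the storage mark within 0.08 rad, and the knob's pointer on the long mark within 0.09 rad (all of step 3 and all of step 4 and linear speed of each of vial, jar, bottle, cartridge below 0.03 m/s); the robot touches nothing.
It fails at once if a bystander (red-capped gas bottle, beaker or wrench) is moved by more than 20 mm (distance of any of gas_bottle, beaker, wrench from where it was at the start of the episode above 0.02 m).
It fails at once if the vial is let go and falls from more than about 20 mm above its pocket's floor (horizontal distance between vial and slot_vial below 0.04 m and z of vial in the frame of slot_vial above 0.02 m and contact force between the fingers and vial below 0.05 N and linear speed of vial above 0.25 m/s).
It fails at once if the jar is let go and falls from more than about 20 mm above its pocket's floor (horizontal distance between jar and slot_jar below 0.04 m and z of jar in the frame of slot_jar above 0.02 m and contact force between the fingers and jar below 0.05 N and linear speed of jar above 0.25 m/s).
It fails at once if the bottle is let go and falls from more than about 20 mm above its pocket's floor (horizontal distance between bottle and slot_bottle below 0.04 m and z of bottle in the frame of slot_bottle above 0.02 m and contact force between the fingers and bottle below 0.05 N and linear speed of bottle above 0.25 m/s).
It fails at once if the cartridge is let go and falls from more than about 20 mm above its pocket's floor (horizontal distance between cartridge and slot_cartridge below 0.04 m and z of cartridge in the frame of slot_cartridge above 0.02 m and contact force between the fingers and cartridge below 0.05 N and linear speed of cartridge above 0.25 m/s).
Of vial, jar, bottle, cartridge only 3 to 4 are there at a start; the rules pass over those that are not, and their reading is None.
At some moment in a run one of jar, bottle may be knocked a few centimetres aside while the robot is not near it.
It also fails if it takes over 210 s, if anything falls off the work surface, if the arm or the gripper's body presses on something with over 40 N, if the wrist force passes 120 N, or if a joint passes its speed limit or range.

ROBOT

A 6-joint arm with a two-finger parallel gripper is mounted at the origin on the work surface. World frame = base frame: x ahead of the robot, y to its left, z up, the work surface at z = 0. Lengths are in mm, angles in rad, forces in N, time in s.
With the tool pointing down it reaches from about 350 to 875 mm from the base axis. Payload 4.2 kg.
Tool frame: the origin (TCP) lies at the very end of the fingers, on their centre line; the grasp point (between the pads) lies 19 mm behind it; z points along the fingers, y is the line along which they close (so a half turn about z gives the same grasp; the last joint's range is limited). The gripper opens to 85 mm and grips with 20 to 120 N. Pads are 22 mm wide; open, the fingers measure 114 mm over their backs; the gripper's body (76 mm by 85 mm) begins 54 mm behind the grasp point. The pads swing forward as they close: fully open they stand 13 mm farther back than shut.
Start: joints at [-0.991, 0.385, 0.008, 0, -1.194, -0.259], TCP at [197.094, -593.088, 231.312] pointing down, gripper open.
Joint ranges: [-3.14, 3.14], [-1.21, 2.06], [-1.07, 1.41], [-3.16, 2.05], [-2.99, -0.16], [-3.1, 3.1]. Speed limits (rad/s): [2.79, 2.79, 3.14, 3.14, 3.14, 3.14].

INTERFACE

Orientations are given as a unit quaternion [x, y, z, w].
In Python, from bench import monitor, get_image, camera_info, job_done gives the robot as it stands.
- The arm moves only by the tool send_rows, never from a script. Its argument "series" is a list of rows, each a list of 3 entries, a list of its own where there are three numbers: the shift along the tool's x, y, z in mm, then the turn, a rotation vector about the tool's x, y, z in rad, then the finger opening in mm, from 0 to 85.4. A call has 1 to 8 rows; each row shifts and turns the commanded pose from where the row before left it, along the tool's axes as they then stand; what a row does not reach is not made up. A row lasts 1/10 s, in which the tool goes at most 50 mm and 8.59 degrees, less where a joint would pass 70% of its speed; a pose out of reach is approached as far as the arm can. A call with a gripper value outside its range is refused whole. The fingers move at their own pace and stop on an object; the grip force is fixed at half the most. Time passes only in rows, so rows that do not move let the fingers close. It gives the time, the measured TCP pose, the force, the opening and the grip force at its end, in the units of the state.
- monitor.read_state(): the state, without advancing time (a new reading comes with each control period).
- get_image(name): name is "side" or "top"; returns the picture (400x640x3 uint8, red, green, blue); there is no depth.
- camera_info(name): a dict with "intrinsics" (3x3 intrinsics, pixels), "R" (3x3) and "t" (3): a world point X has camera coordinates R X + t. Camera axes: x right, y down, z forward; pixel columns grow to the right and rows downward; lengths in mm; the calibration is good to about 2 mm. A picture is of the moment at which its call begins. camera_info takes no time and is no camera call.
- job_done(): hands the job in; it is judged then, once.
The state is a dict: "clock": time; "joints": joint angles; "joint_vel": joint speeds; "joint_efforts": joint torques, N m; "position": TCP position; "ee_rot": TCP orientation; "contact_force": force on the tool from outside, world axes, zero at the start; "wrist_torque": the same for the moment, N m; "gripper_width": finger opening in mm; "grasp_force": force on a finger pad.
Only numpy, scipy, OpenCV 4.12 (cv2) and the standard library are available. Lean on these libraries where they do the work, as an engineer would, in place of code of your own. Each camera call takes 0.05 s, during which the arm holds its last target. There are 200 camera calls.

## Working session

There is one attempt and no reset: what is moved stays moved. The work goes in short steps, Python scripts to look and compute and a tool call to move; the robot and the scene stay as the last step left them, time stands still between calls to the robot, and variables do not carry over. Pictures are saved under pics/ and viewed, at most 14 in all, crops included, and the job is handed in when it is done.

Besides the shell and the picture viewer there is one more tool, called after "Request:" as name(argument=value, ...) on one line, values as JSON. send_rows: Moves the arm, as the interface text tells. Its arguments: {"type":"object","properties":{"series":{"type":"array"}},"required":["series"]}

```bash
mkdir -p pics
cat > h.py <<'E'
import numpy as np,cv2
from bench import monitor,get_image,camera_info
def snap(n,f,crop=None,s=1):
    im=get_image(n); cv2.imwrite(f'pics/raw_{f}.png',im[:,:,::-1])
    if crop: x0,y0,x1,y1=crop; im=im[y0:y1,x0:x1]
    cv2.imwrite(f'pics/{f}.png',cv2.resize(im[:,:,::-1],None,fx=s,fy=s,interpolation=cv2.INTER_CUBIC)); return im
def P(n):
    c=camera_info(n); return np.array(c['intrinsics']),np.array(c['R']),np.array(c['t']).ravel()
def ray(n,uv,z):
    K,R,t=P(n); d=R.T@np.linalg.inv(K)@[uv[0],uv[1],1]; c=-R.T@t
    return c+d*(z-c[2])/d[2]
def proj(n,X):
    K,R,t=P(n); p=K@(R@np.array(X,float)+t); return p[:2]/p[2]
def tri(u1,u2,n1='top',n2='side'):
    A=[];b=[]
    for n,u in((n1,u1),(n2,u2)):
        K,R,t=P(n); d=R.T@np.linalg.inv(K)@[u[0],u[1],1]; d/=np.linalg.norm(d); c=-R.T@t
        M=np.eye(3)-np.outer(d,d); A.append(M); b.append(M@c)
    return np.linalg.lstsq(np.vstack(A),np.hstack(b),rcond=None)[0]
E
python3 - <<'E'
from h import *
snap('top','t0',None,1.25); snap('side','s0',None,1.25)
for n in('top','side'):
    K,R,t=P(n); print(n,K.tolist(),(-R.T@t).round(0),R.round(2).tolist())
s=monitor.read_state(); print(s)
E
```

```text
top [[438.8780654613271, 0.0, 323.95719694970427], [0.0, 438.8780654613271, 203.12317700272445], [0.0, 0.0, 1.0]] [ 345.   39. 1179.] [[0.06, -1.0, 0.0], [-0.97, -0.06, -0.22], [0.22, 0.01, -0.97]]
side [[388.2528270553567, 0.0, 325.56040077531514], [0.0, 388.2528270553567, 196.66962317732143], [0.0, 0.0, 1.0]] [517. 968. 686.] [[-0.99, -0.1, 0.02], [-0.07, 0.55, -0.83], [0.07, -0.83, -0.55]]
{'clock': 0.1, 'joints': array([-9.91421594e-01,  3.85500314e-01,  6.80183029e-03, -4.25948157e-04,
       -1.19400831e+00, -2.58592977e-01]), 'joint_vel': array([-0.00026944, -0.00468762,  0.00392107,  0.00217771, -0.00061843,
        0.00020877]), 'joint_efforts': array([-7.82560455e-04, -3.93318629e+01,  1.88928705e+01,  4.19796735e+00,
       -2.58134154e-03,  9.41403158e-06]), 'position': array([ 196.92284544, -592.63496368,  230.3352452 ]), 'ee_rot': array([-1.59626462e-01,  9.87177006e-01,  9.53142942e-04, -2.07782805e-04]), 'contact_force': array([-0.22879114,  0.81294731,  0.49063423]), 'wrist_torque': array([-0.00629317,  0.04074459, -0.0079388 ]), 'grasp_force': 0.0, 'gripper_width': 85.39318073534261}
```

View pics/t0.png

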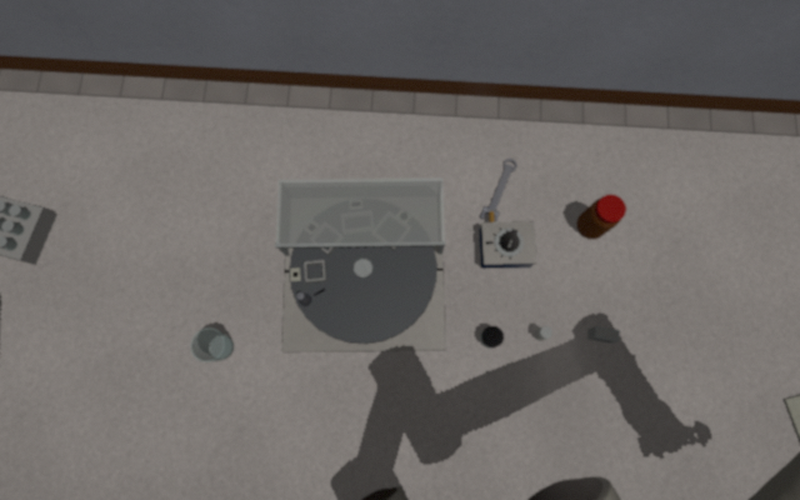

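View pics/s0.png

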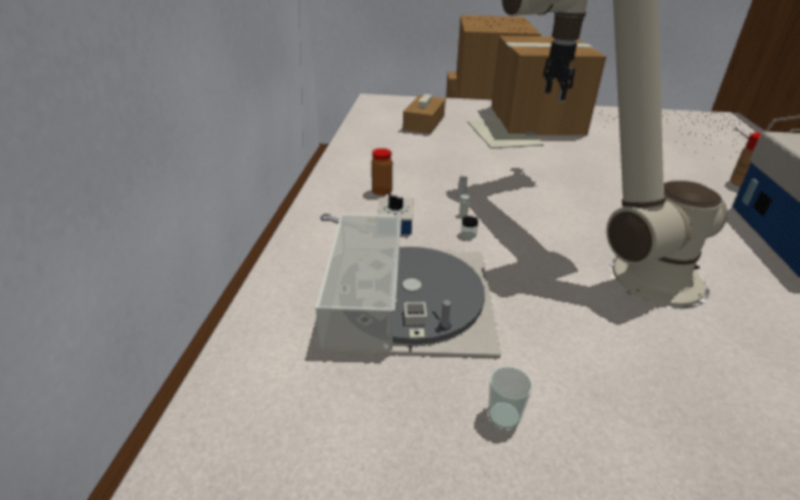

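The top view shows the turntable, with its post at about (304,298), the jar lid at (492,336), the vial at about (538,332), something in the arm's shadow at about (600,335) and the knob at (510,240). The side view shows the jar at (469,225), the vial at (464,205) and a grey piece at (463,185). I'll zoom in on both.

Run:
```python
from h import *
a=cv2.imread('pics/raw_t0.png'); b=cv2.imread('pics/raw_s0.png')
g=lambda i:(255*(i/255.)**.5).astype('uint8')
A=cv2.resize(g(a[160:300,370:530]),(800,700)[0:2],interpolation=cv2.INTER_CUBIC) 
A=cv2.resize(g(a[165:285,370:530]),(800,600),interpolation=cv2.INTER_CUBIC)
B=cv2.resize(g(b[125:275,240:440]),(800,600),interpolation=cv2.INTER_CUBIC)
cv2.imwrite('pics/zt.png',A);cv2.imwrite('pics/zs.png',B)
```

```text
(no output)
```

View pics/zt.png

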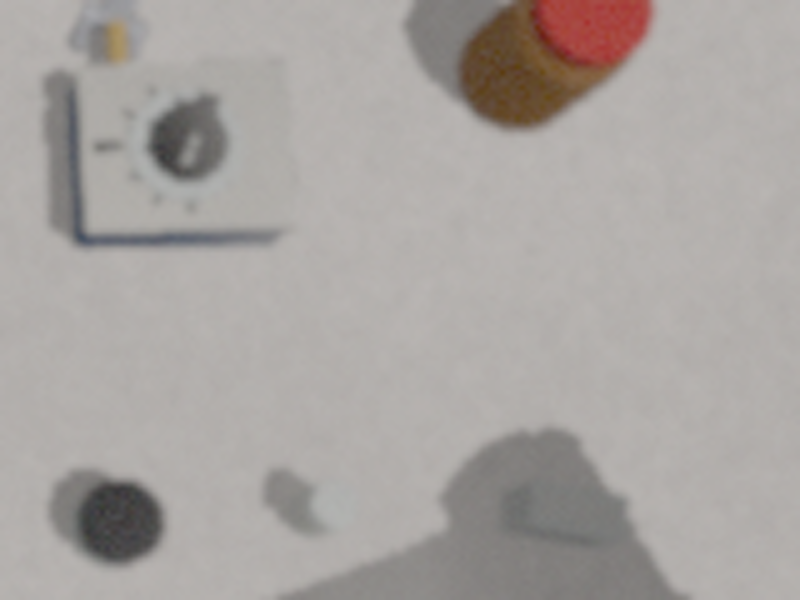

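View pics/zs.png

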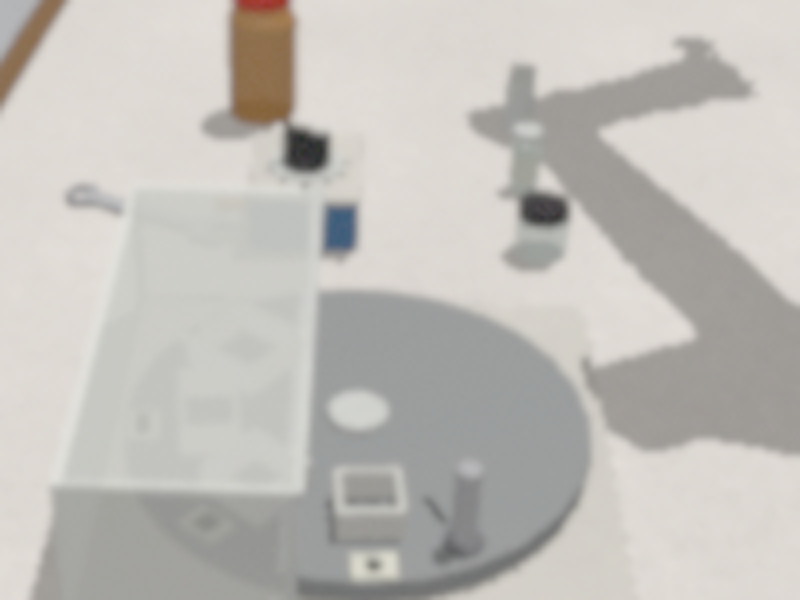

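Run:
```python
from h import *
T=lambda x,y:((x+.5)/5-.5+370,(y+.5)/5-.5+165)
S=lambda x,y:((x+.5)/4-.5+240,(y+.5)/4-.5+125)
Q=lambda x,y:((x+.5)/1.25-.5,(y+.5)/1.25-.5)
for n,a,b,z in(('jar',T(120,522),S(544,209),48),('vial',T(335,507),S(527,129),58),('hub',Q(363,268),S(359,410),32),('knobaxis',T(188,142),S(307,150),77),('post',Q(300,299),S(469,468),92)):
    print(n,tri(a,b).round(0),ray('top',a,z).round(0),ray('side',b,z).round(0))
print('bl',ray('side',S(522,65),50), [ray('top',T(*p),50).round(0) for p in((530,490),(530,530),(610,540),(620,500))])
print('marks',[ray('top',Q(*p),12).round(0) for p in((288,272),(440,269))])
print('knobptr',[ray('top',T(*p),87).round(0) for p in((181,164),(196,138),(210,105))],'mark',ray('top',T(108,147),53))
print('box', [ray('top',T(*p),53).round(0) for p in((72,68),(80,235),(280,232),(285,62))])
# enlarge turntable
a=cv2.imread('pics/raw_t0.png')[130:290,210:370]
cv2.imwrite('pics/tt.png',cv2.resize((255*(a/255.)**.5).astype('uint8'),(600,600),interpolation=cv2.INTER_CUBIC))
```

```text
jar [ 445. -135.   42.] [ 443. -134.   48.] [ 447. -124.   48.]
vial [ 459. -241.   58.] [ 457. -241.   58.] [ 462. -242.   58.]
hub [572. 142.  37.] [572. 143.  32.] [574. 136.  32.]
knobaxis [ 643. -161.   67.] [ 639. -159.   77.] [ 643. -143.   77.]
post [494. 258.  90.] [489. 258.  92.] [499. 259.  92.]
bl [ 465.78790772 -387.82458407   50.        ] [array([ 473., -342.,   50.]), array([ 452., -342.,   50.]), array([ 450., -383.,   50.]), array([ 471., -388.,   50.])]
marks [array([557., 306.,  12.]), array([585., -22.,  12.])]
knobptr [array([ 624., -154.,   87.]), array([ 638., -161.,   87.]), array([ 656., -168.,   87.])] mark [ 639.57459048 -121.0429405    53.        ]
box [array([ 682., -101.,   53.]), array([ 591., -108.,   53.]), array([ 599., -212.,   53.]), array([ 692., -214.,   53.])]
```

View pics/tt.png

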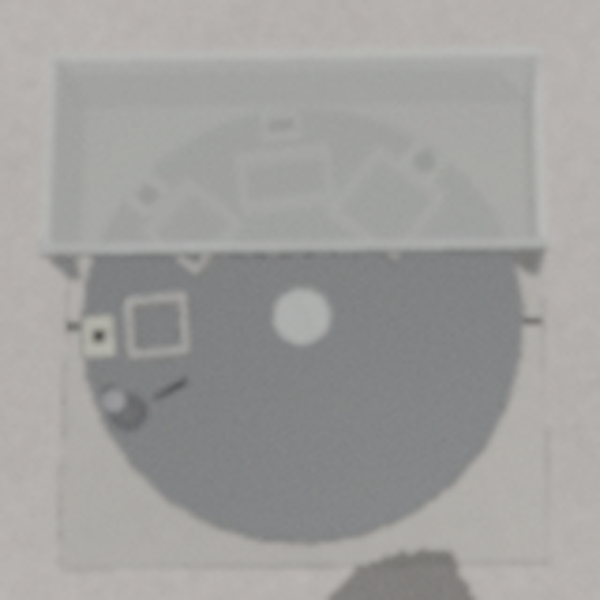

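Zoomed top view of the turntable: hub disc at (302,317), post top at about (116,400), left and right marks at (73,326) and (532,321), plinth corners at (58,568) and (549,567). The vial's pocket (small disc label) is at (157,325).

Run:
```python
from h import *
T=lambda x,y:((x+.5)/3.75-.5+210,(y+.5)/3.75-.5+130)
S=lambda x,y:((x+.5)/4-.5+240,(y+.5)/4-.5+125)
h=ray('top',T(302,317),32); print('hub',h)
print('plinth',[ray('top',T(*p),12).round(1) for p in((58,568),(549,567),(73,326),(532,321))])
print('hood',[ray('top',T(*p),111).round(1) for p in((45,248),(547,250),(55,57),(540,57))])
p=ray('top',T(116,399),92); d=p-h; print('post',p,np.hypot(*d[:2]),np.degrees(np.arctan2(d[1],d[0])))
v=ray('top',T(157,325),54); d=v-h; print('vial slot',v,np.hypot(*d[:2]),np.degrees(np.arctan2(d[1],d[0])))
# 2-view consistency check: reprojections
print(proj('side',h)-S(359,410), proj('side',p)-S(469,468))
# rim fit
im=cv2.imread('pics/raw_t0.png')[:,:,0].astype(float)
```

```text
hub [572.57395083 143.31851246  32.        ]
plinth [array([387.3, 301. ,  12. ]), array([409.6, -41.6,  12. ]), array([559.5, 309.7,  12. ]), array([584.1, -21.1,  12. ])]
hood [array([593. , 311.4, 111. ]), array([612.8, -23.6, 111. ]), array([727.9, 320.1, 111. ]), array([748.9, -12.4, 111. ])]
post [497.27665799 257.10135208  92.        ] 136.44125806440042 123.49512354455788
vial slot [556.16319667 241.69263166  54.        ] 99.7335459193536 99.4708606125165
[0.12847107 1.77579975] [ 0.7641617  -0.43561176]
```

Request:
send_rows(series=[[[0, 0, 0], [0, 0, 0.107], 40], [[0, 0, 0], [0, 0, 0.107], 40], [[0, 0, 0], [0, 0, 0.107], 40], [[-16, 46, 0], [0, 0, 0], 40], [[-16, 46, 0], [0, 0, 0], 40], [[-16, 46, 0], [0, 0, 0], 40], [[-16, 46, 0], [0, 0, 0], 40], [[-16, 46, 0], [0, 0, 0], 40]])

```text
clock: 0.9
position: [277.1, -361.2, 230.9]
ee_rot: [0.0, 1.0, 0.0, -0.0]
contact_force: [1.6, -0.4, -0.1]
gripper_width: 40.1
grasp_force: 0.0
```

Request:
send_rows(series=[[[-16, 46, 0], [0, 0, 0], 40], [[-16, 46, 0], [0, 0, 0], 40], [[-16, 46, 0], [0, 0, 0], 40], [[-16, 46, 0], [0, 0, 0], 40], [[-16, 46, 0], [0, 0, 0], 40], [[-16, 46, 0], [0, 0, 0], 40], [[-16, 46, 0], [0, 0, 0], 40], [[-16, 46, 0], [0, 0, 0], 40]])

```text
clock: 1.7
position: [405.1, 6.9, 231.4]
ee_rot: [-0.0, 1.0, 0.0, 0.0]
contact_force: [2.2, -0.5, 0.3]
gripper_width: 40.2
grasp_force: 0.0
```

Request:
send_rows(series=[[[-16, 46, 0], [0, 0, 0], 40], [[-16, 46, 0], [0, 0, 0], 40], [[-16, 46, 0], [0, 0, 0], 40], [[-16, 46, 0], [0, 0, 0], 40], [[-16, 26, 20], [0, 0, 0], 40], [[0, 0, 30], [0, 0, 0], 40], [[0, 0, 0], [0, 0, 0], 40]])

```text
clock: 2.4
position: [482.6, 213.9, 176.6]
ee_rot: [0.0, 1.0, -0.003, -0.005]
contact_force: [-0.8, -0.6, -0.8]
gripper_width: 39.9
grasp_force: 0.0
```

Request:
send_rows(series=[[[-14, 43, 0], [0, 0, 0], 50], [[0, 0, 0], [0, 0, 0], 50], [[0, 0, 40], [0, 0, 0], 50], [[0, 0, 40], [0, 0, 0], 50], [[0, 0, 38], [0, 0, 0], 50], [[0, 0, 0], [0, 0, 0], 50], [[0, 0, 0], [0, 0, 0], 50]])

```text
clock: 3.1
position: [500.0, 257.8, 64.7]
ee_rot: [-0.0, 1.0, -0.0, 0.001]
contact_force: [0.6, -0.0, 1.0]
gripper_width: 50.1
grasp_force: 0.0
```

Run:
```python
from h import *
a=get_image('top');b=get_image('side')
cv2.imwrite('pics/raw_t1.png',a[:,:,::-1]);cv2.imwrite('pics/raw_s1.png',b[:,:,::-1])
A=cv2.resize(a[165:265,370:530],(800,500),interpolation=cv2.INTER_CUBIC)[80:]
c=proj('side',[497,257,75]).round().astype(int);print(c)
B=cv2.resize(b[c[1]-35:c[1]+15,c[0]-25:c[0]+25],(180,180),interpolation=cv2.INTER_CUBIC)
A=cv2.resize(a[225:295,370:530],(800,350),interpolation=cv2.INTER_CUBIC)
C=cv2.resize(b[c[1]-40:c[1]+20,c[0]-50:c[0]+50],(400,240),interpolation=cv2.INTER_CUBIC)
D=cv2.resize(b[130:190,340:440],(400,240),interpolation=cv2.INTER_CUBIC)
o=np.vstack([A,np.hstack([C,D])]); o=(255*(o/255.)**.6).astype('uint8')
cv2.imwrite('pics/c1.png',o[:,:,::-1]); print(monitor.read_state()['position'])
```

```text
[357 247]
[500.88169982 258.8146418   66.19176933]
```

View pics/c1.png

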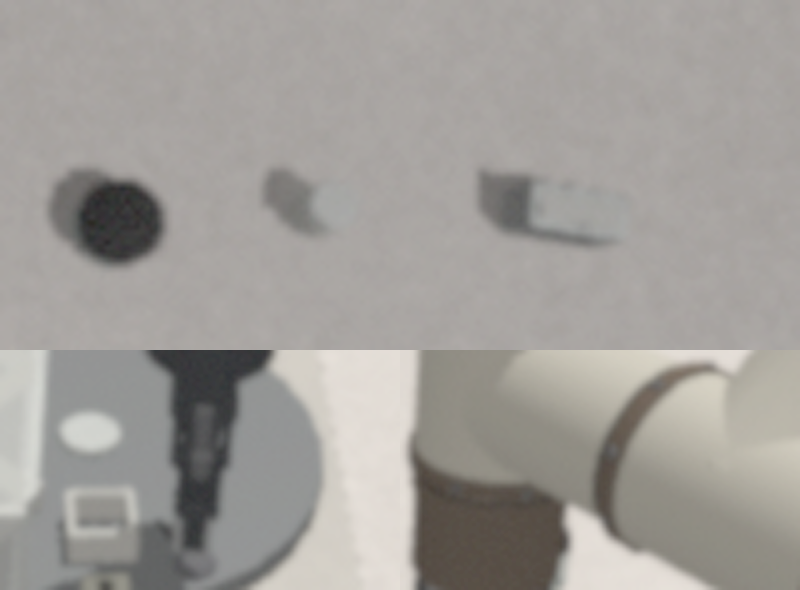

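The fingers straddle the post, whose base is visible at about (195,560). The cartridge top face is clear now, corners about (530,178), (530,232), (622,242), (630,190). Now I'll grip the post.

Request:
send_rows(series=[[[3, -1, 6], [0, 0, 0], 10], [[0, 0, 0], [0, 0, 0], 10], [[0, 0, 0], [0, 0, 0], 10], [[0, 0, 0], [0, 0, 0], 10], [[0, 0, 0], [0, 0, 0], 10], [[0, 0, 0], [0, 0, 0], 10]])

```text
clock: 3.8
position: [496.3, 259.3, 58.5]
ee_rot: [-0.001, 1.0, 0.002, 0.001]
contact_force: [-5.2, 5.6, 1.6]
gripper_width: 14.0
grasp_force: 58.5
```

Run:
```python
from h import *
p=monitor.read_state()['position'];print(p)
h=np.array([572,143]);d=p[:2]-h;print(np.hypot(*d),np.degrees(np.arctan2(d[1],d[0])))
a0=np.arctan2(d[1],d[0]);a1=np.radians(273.8);A=np.linspace(a0,a1,19)
q=h+138*np.c_[np.cos(A),np.sin(A)];D=np.diff(q,axis=0)
print((D*[-1,1]).round(0).tolist(),q[-1])
```

```text
[496.33251883 259.3187752   58.45936457]
138.76463948377048 123.04473510412029
[[16.0, -12.0], [14.0, -14.0], [12.0, -16.0], [9.0, -18.0], [7.0, -19.0], [4.0, -20.0], [1.0, -20.0], [-2.0, -20.0], [-5.0, -20.0], [-8.0, -19.0], [-10.0, -17.0], [-13.0, -16.0], [-15.0, -14.0], [-17.0, -11.0], [-18.0, -9.0], [-19.0, -6.0], [-20.0, -3.0], [-20.0, -0.0]] [581.14579826   5.30339738]
```

Request:
send_rows(series=[[[16, -12, 0], [0, 0, 0], 10], [[14, -14, 0], [0, 0, 0], 10], [[12, -16, 0], [0, 0, 0], 10], [[9, -18, 0], [0, 0, 0], 10], [[7, -19, 0], [0, 0, 0], 10], [[4, -20, 0], [0, 0, 0], 10], [[1, -20, 0], [0, 0, 0], 10], [[-2, -20, 0], [0, 0, 0], 10]])

```text
clock: 4.6
position: [435.2, 118.3, 58.3]
ee_rot: [-0.001, 1.0, 0.001, 0.001]
contact_force: [-0.1, 4.2, -1.3]
gripper_width: 14.4
grasp_force: 60.9
```

Request:
send_rows(series=[[[0, 0, 0], [0, 0, 0], 10], [[-5, -20, 0], [0, 0, 0], 10], [[-8, -19, 0], [0, 0, 0], 10], [[-10, -17, 0], [0, 0, 0], 10], [[-13, -16, 0], [0, 0, 0], 10], [[-15, -14, 0], [0, 0, 0], 10], [[0, 0, 0], [0, 0, 0], 10], [[0, 0, 0], [0, 0, 0], 10]])

```text
clock: 5.4
position: [487.1, 32.1, 58.2]
ee_rot: [0.0, 1.0, 0.0, 0.001]
contact_force: [-1.0, -0.2, 4.5]
gripper_width: 14.3
grasp_force: 61.8
```

Run:
```python
from h import *
s=monitor.read_state();p=s['position'];print(p,s['contact_force'],s['wrist_torque'],s['gripper_width'])
h=np.array([572,143]);d=p[:2]-h;print(np.hypot(*d),np.degrees(np.arctan2(d[1],d[0])))
a0=np.arctan2(d[1],d[0])%6.2832;a1=np.radians(273.8);A=np.linspace(a0,a1,6)
q=h+138*np.c_[np.cos(A),np.sin(A)];D=np.diff(q,axis=0)
print((D*[-1,1]).round(1).tolist(),q[-1])
```

```text
[487.13805307  32.14614906  58.1763642 ] [-0.95235525 -0.17648577  4.46642801] [-0.03632342  0.21516709  0.14793544] 14.2514081879829
139.60704246340748 -127.43513932853347
[[-16.6, -10.9], [-18.0, -8.4], [-19.0, -5.7], [-19.6, -3.0], [-19.8, -0.1]] [581.14579826   5.30339738]
```

Request:
send_rows(series=[[[-17, -11, 0], [0, 0, 0], 10], [[-18, -8, 0], [0, 0, 0], 10], [[-19, -6, 0], [0, 0, 0], 10], [[-20, -3, 0], [0, 0, 0], 10], [[-20, 0, 0], [0, 0, 0], 10], [[0, 0, 0], [0, 0, 0], 10], [[0, 0, 0], [0, 0, 0], 10], [[0, 0, 0], [0, 0, 0], 10]])

```text
clock: 6.2
position: [580.7, 5.7, 58.0]
ee_rot: [-0.001, 1.0, 0.001, 0.001]
contact_force: [-1.2, 5.7, 3.6]
gripper_width: 14.1
grasp_force: 62.1
```

Request:
send_rows(series=[[[0, 0, 0], [0, 0, 0], 40], [[0, 0, 0], [0, 0, 0], 40], [[0, 0, 0], [0, 0, 0], 40], [[0, 0, -40], [0, 0, 0], 40], [[0, 0, -45], [0, 0, 0], 40], [[0, -45, -45], [0, 0, 0], 60], [[20, -45, 0], [0, 0, 0], 60], [[20, -45, 0], [0, 0, 0], 60]])

```text
clock: 7.0
position: [540.3, -122.5, 179.1]
ee_rot: [-0.0, 1.0, 0.0, 0.002]
contact_force: [0.4, -1.2, -0.8]
gripper_width: 60.2
grasp_force: 0.0
```

Run:
```python
from h import *
a=get_image('top');b=get_image('side')
cv2.imwrite('pics/raw_t2.png',a[:,:,::-1]);cv2.imwrite('pics/raw_s2.png',b[:,:,::-1])
A=cv2.resize(a[150:290,210:370],(640,560),interpolation=cv2.INTER_CUBIC)
cv2.imwrite('pics/c2.png',((A/255.)**.6*255).astype('uint8')[:,:,::-1]); print(monitor.read_state()['position'])
```

```text
[ 537.23458845 -125.48486782  177.87548301]
```

View pics/c2.png

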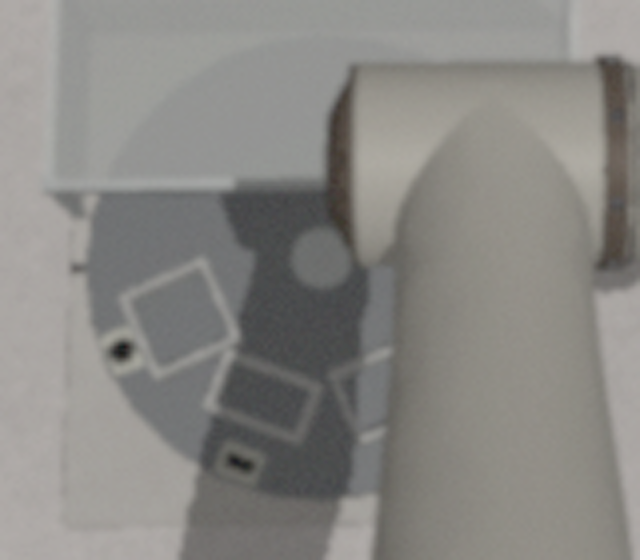

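The turntable is at the loading mark. In the crop, the jar pocket rim centre is at about (181,318) and the cartridge pocket rim centre at about (265,397). The arm hides the vial pocket.

Run:
```python
from h import *
T=lambda x,y:((x+.5)/4-.5+210,(y+.5)/4-.5+150)
C=lambda x,y:((x+.5)/5-.5+370,(y+.5)/5-.5+225)
S=lambda x,y:((x+.5)/4-.5+240,(y+.5)/4-.5+125)
for n,u in(('jar',[(123,297),(203,260),(240,338),(158,377)]),('cart',[(232,352),(322,387),(300,440),(207,407)])):
    w=np.array([ray('top',T(*p),54) for p in u]);c=w.mean(0);d=c[:2]-[572,143]
    print(n,c.round(1),np.hypot(*d),np.degrees(np.arctan2(d[1],d[0])),[np.degrees(np.arctan2(*(w[j]-w[i])[[1,0]])).round(1) for i,j in((0,1),(1,2),(3,2),(0,3))])
print('hub',ray('top',T(322,257),32))
u=[(530,178),(530,232),(622,242),(630,190)]
w=np.array([ray('top',C(*p),50) for p in u]);c=w.mean(0)
print('cartridge',c,w.round(0).tolist(),np.degrees(np.arctan2(*(w[3]-w[0])[[1,0]])),np.degrees(np.arctan2(*(w[2]-w[1])[[1,0]])))
print(tri(np.mean([C(*p) for p in u],0),S(522,67)))
# automatic: segmentation in raw_t1
im=cv2.imread('pics/raw_t1.png').astype(int)
print(im[255:276,474:500].mean(2).astype(int))
```

```text
jar [523.1 229.6  54. ] 99.42549769474164 119.45838029020537 [np.float64(-60.8), np.float64(-149.9), np.float64(-60.4), np.float64(-151.0)]
cart [475.6 170.6  54. ] 100.26298736722148 164.0323387953526 [np.float64(-107.6), np.float64(162.0), np.float64(-105.7), np.float64(160.7)]
hub [573.35820011 143.49312613  32.        ]
cartridge [ 463.96214581 -366.77335815   50.        ] [[479.0, -343.0, 50.0], [451.0, -342.0, 50.0], [449.0, -389.0, 50.0], [476.0, -394.0, 50.0]] -93.2621191699549 -92.58072795364754
[ 464.7649788  -363.86965649   58.86332103]
[[125 125 123 124 123 121 122 123 123 125 127 126 126 126 123 121 121 123
  123 124 125 124 123 121 122 121]
 [127 124 123 123 123 122 121 121 123 125 126 125 126 126 123 123 123 124
  124 126 125 125 122 122 122 120]
 [127 126 125 120 121 121 121 120 122 124 126 127 127 127 123 124 125 124
  124 125 125 123 122 122 123 123]
 [122 121 120 121 120 120 122 122 124 124 126 124 126 125 124 123 124 125
  123 123 122 122 121 124 125 123]
 [105 107 112 118 119 120 120 123 123 124 122 124 123 124 124 123 125 124
  123 124 123 122 122 123 125 124]
 
[... 1043 characters left out ...]
20 121 120
  122 122 125 124 121 120 119 119]
 [ 60  63  79  91 101 106 106 110 113 117 117 112 107 112 116 120 119 120
  122 123 126 123 122 119 119 119]
 [ 73  69  69  73  74  74  78  81  88  95 101 101 102 107 111 118 118 119
  121 123 125 126 122 122 120 122]
 [100  97  93  84  79  78  75  70  72  72  75  74  76  82  89  99 102 106
  108 116 122 123 124 123 123 123]
 [121 120 115 111 105 103  99  96  88  85  81  76  71  73  78  84  89  95
  101 109 117 122 124 124 123 125]
 [124 126 124 122 123 119 119 117 113 111 109 104 102  97  98 100 105 110
  115 120 122 122 124 122 124 124]
 [124 125 126 125 123 123 122 123 124 122 123 123 123 119 118 119 119 120
  123 126 124 126 123 124 123 124]]
```

Request:
send_rows(series=[[[26, -38, 20], [0, 0, 0], 60], [[26, -38, 20], [0, 0, 0], 60], [[25, -40, 20], [0, 0, 0], 60], [[0, 0, 30], [0, 0, 0], 60], [[0, 0, 0], [0, 0, 0], 60], [[0, 0, 0], [0, 0, 0], 60]])

```text
clock: 7.7
position: [464.3, -236.3, 88.5]
ee_rot: [-0.0, 1.0, -0.0, -0.0]
contact_force: [0.3, -0.8, 0.7]
gripper_width: 60.0
grasp_force: 0.0
```

Run:
```python
from h import *
b=get_image('side');a=get_image('top'); p=monitor.read_state()['position'];print(p)
cv2.imwrite('pics/raw_t3.png',a[:,:,::-1])
c=proj('side',[459,-241,60]).round().astype(int);print(c)
x0,y0=c[0]-45,c[1]-35
c2=proj('top',[530,100,54]).round().astype(int);print(c2)
A=cv2.resize(b[y0:y0+60,x0:x0+80],(480,360),interpolation=cv2.INTER_CUBIC)
B=cv2.resize(a[180:270,280:370],(320,320),interpolation=cv2.INTER_CUBIC);B=np.vstack([B,np.zeros((40,320,3),'uint8')])
cv2.imwrite('pics/c3.png',((np.hstack([A,B])/255.)**.6*255).astype('uint8')[:,:,::-1]);print(x0,y0)
```

```text
[ 465.65596045 -235.93286113   89.70581063]
[372 157]
[305 230]
327 122
```

View pics/c3.png

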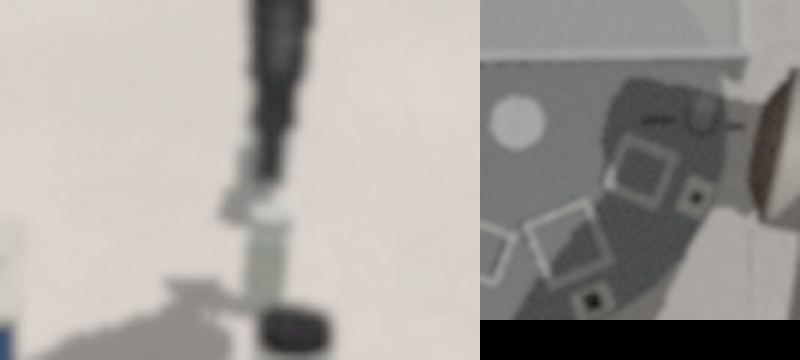

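Side crop: the fingertips at (270,175) are right over the vial cap at (271,210). In the top crop, the vial pocket rim centre is at (641,170) and the post top at about (700,112).

Run:
```python
from h import *
f=lambda x,y:((x+.5)/3.556-.5+280,(y+.5)/3.556-.5+180)
s=ray('top',f(161.5,170),54);print('slot',s,'post',ray('top',f(221,112),92))
S=lambda x,y:((x+.5)/6-.5+327,(y+.5)/6-.5+122)
print(S(271,210),S(270,175),proj('side',[465.6,-199,90]),proj('side',[465.6,-236,90]))
for x in(455,460,465):print(proj('side',[x,-241,58]))
```

```text
slot [538.84549905  48.03816773  54.        ] post [576.73495686   8.08028739  92.        ]
(371.75, 156.58333333333334) (371.5833333333333, 150.75) [371.07586361 154.28683781] [371.07955738 149.31617212]
[373.34122371 157.16820534]
[371.89523888 157.07385405]
[370.44999512 156.97955112]
```

Request:
send_rows(series=[[[4, -5, 0], [0, 0, 0], 60], [[0, 0, 32], [0, 0, 0], 60], [[0, 0, 31], [0, 0, 0], 60], [[0, 0, 0], [0, 0, 0], 60], [[0, 0, 0], [0, 0, 0], 18], [[0, 0, 0], [0, 0, 0], 18], [[0, 0, 0], [0, 0, 0], 18], [[0, 0, 0], [0, 0, 0], 18]])

```text
clock: 8.6
position: [461.5, -241.5, 27.3]
ee_rot: [-0.0, 1.0, -0.001, 0.002]
contact_force: [-1.3, 1.1, 7.2]
gripper_width: 24.7
grasp_force: 58.7
```

Request:
send_rows(series=[[[0, 0, 0], [0, 0, 0], 18], [[0, 0, 0], [0, 0, 0], 18], [[0, 0, -40], [0, 0, 0], 18], [[0, 0, -50], [0, 0, 0], 18], [[0, 0, -34], [0, 0, 0], 18], [[0, 0, 0], [0, 0, 0], 18]])

```text
clock: 9.2
position: [463.4, -242.2, 155.5]
ee_rot: [-0.0, 1.0, -0.002, 0.006]
contact_force: [0.5, 0.4, -0.2]
gripper_width: 24.5
grasp_force: 58.9
```

Request:
send_rows(series=[[[-10, 41, 0], [0, 0, 0], 18], [[-10, 41, 0], [0, 0, 0], 18], [[-11, 42, 0], [0, 0, 0], 18], [[-11, 42, 0], [0, 0, 0], 18], [[-11, 42, 0], [0, 0, 0], 18], [[-11, 42, 0], [0, 0, 0], 18], [[-11, 41, 0], [0, 0, 0], 18], [[0, 0, 20], [0, 0, 0], 18]])

```text
clock: 10.0
position: [538.4, 54.5, 131.2]
ee_rot: [-0.003, 1.0, 0.001, 0.004]
contact_force: [0.1, -0.7, -1.4]
gripper_width: 24.5
grasp_force: 59.1
```

Request:
send_rows(series=[[[0, 0, 10], [0, 0, 0], 18], [[0, 0, 15], [0, 0, 0], 18], [[0, 0, 10], [0, 0, 0], 18], [[0, 0, 0], [0, 0, 0], 18], [[0, 0, 0], [0, 0, 0], 18]])

```text
clock: 10.5
position: [535.0, 49.1, 94.4]
ee_rot: [0.0, 1.0, -0.0, -0.0]
contact_force: [0.5, -0.4, 0.1]
gripper_width: 24.6
grasp_force: 59.1
```

Run:
```python
from h import *
b=get_image('side');p=monitor.read_state()['position'];print(p)
c=proj('side',[538,49,65]).round().astype(int);x0,y0=c[0]-40,c[1]-35;print(x0,y0)
A=cv2.resize(b[y0:y0+70,x0:x0+80],(640,560),interpolation=cv2.INTER_CUBIC)
cv2.imwrite('pics/c4.png',((A/255.)**.6*255).astype('uint8')[:,:,::-1])
```

```text
[535.39349093  49.32818553  94.83334176]
305 165
```

View pics/c4.png

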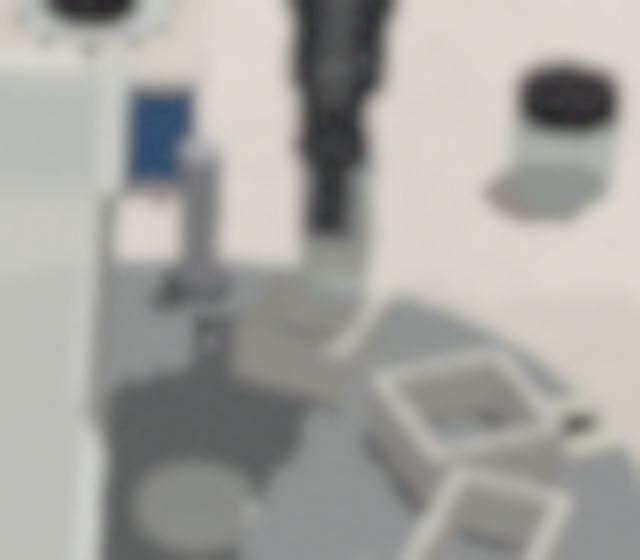

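Side crop: the vial (columns 303–368, centre about 337) sits slightly toward −x of the finger centre line at about 330, and the visible pocket rim ends near (385,300). I'll compare this with the projections.

Run:
```python
from h import *
g=lambda X:((proj('side',X)-[305,165]+.5)*8-.5).round(0)
print('tip',g([535.4,49+25,96]),g([535.4,49,96]))
for x in(530,533,536):print(x,'vial top',g([x,49,125]),'bot',g([x,49,67]))
def pocket(c,th,hx,hy):
    r=np.array([np.cos(th),np.sin(th)]);t=np.array([-r[1],r[0]])
    return [g([*(np.array(c)+a*hx*r+b*hy*t),54]).tolist() for a,b in((1,1),(1,-1),(-1,-1),(-1,1))]
for c in((538.8,48),(536.6,49.1)):print('vialp',pocket(c,np.radians(250),21,21))
for a in (158-114+161.8,):print('bottlep',pocket((571.5+100*np.cos(np.radians(205.8)),143+100*np.sin(np.radians(205.8))),np.radians(205.8),25,25))
```

```text
tip [330. 253.] [334. 214.]
530 vial top [354. 144.] bot [345. 283.]
533 vial top [345. 144.] bot [336. 282.]
536 vial top [337. 143.] bot [328. 282.]
vialp [[289.0, 266.0], [395.0, 296.0], [350.0, 355.0], [241.0, 324.0]]
vialp [[294.0, 268.0], [401.0, 298.0], [356.0, 358.0], [247.0, 326.0]]
bottlep [[511.0, 353.0], [574.0, 434.0], [440.0, 462.0], [381.0, 379.0]]
```

Request:
send_rows(series=[[[-6, -1, 0], [0, 0, 0], 18], [[0, 0, 8], [0, 0, 0], 18], [[0, 0, 10], [0, 0, 0], 18], [[0, 0, 8], [0, 0, 0], 18], [[0, 0, 5], [0, 0, 0], 18], [[0, 0, 0], [0, 0, 0], 18]])

```text
clock: 11.15
position: [540.2, 48.5, 62.0]
ee_rot: [0.0, 1.0, -0.0, -0.001]
contact_force: [-0.3, -0.4, 0.5]
gripper_width: 24.3
grasp_force: 59.1
```

Request:
send_rows(series=[[[0, 0, 2], [0, 0, 0], 18], [[0, 0, 1], [0, 0, 0], 18], [[0, 0, 0], [0, 0, 0], 18]])

```text
clock: 11.45
position: [541.1, 48.8, 60.4]
ee_rot: [0.0, 1.0, 0.0, 0.0]
contact_force: [0.5, 0.2, -0.5]
gripper_width: 24.7
grasp_force: 59.1
```

Request:
send_rows(series=[[[0, 0, 1], [0, 0, 0], 18], [[0, 0, 0], [0, 0, 0], 30], [[0, 0, 0], [0, 0, 0], 42], [[0, 0, 0], [0, 0, 0], 42], [[0, 0, 0], [0, 0, 0], 42], [[0, 0, -40], [0, 0, 0], 42], [[0, 0, -40], [0, 0, 0], 42], [[0, 0, -10], [0, 0, 0], 42]])

```text
clock: 12.25
position: [543.8, 49.4, 154.1]
ee_rot: [-0.0, 1.0, 0.001, 0.004]
contact_force: [-0.2, 0.2, -0.0]
gripper_width: 42.1
grasp_force: 0.0
```

Request:
send_rows(series=[[[14, -46, 0], [0, 0, 0], 70], [[14, -46, 0], [0, 0, 0], 70], [[14, -46, 0], [0, 0, 0], 70], [[0, 0, 0], [0, 0, 0], 70]])

```text
clock: 12.65
position: [496.3, -93.0, 148.8]
ee_rot: [0.003, 1.0, -0.0, -0.001]
contact_force: [-1.0, 0.6, -0.2]
gripper_width: 69.9
grasp_force: 0.0
```

Run:
```python
from h import *
a=get_image('top');b=get_image('side');p=monitor.read_state()['position'];print(p)
cv2.imwrite('pics/raw_t5.png',a[:,:,::-1]);cv2.imwrite('pics/raw_s5.png',b[:,:,::-1])
A=cv2.resize(a[140:290,260:420],(400,375),interpolation=cv2.INTER_CUBIC)
B=cv2.resize(b[130:280,280:440],(400,375),interpolation=cv2.INTER_CUBIC)
cv2.imwrite('pics/c5.png',((np.hstack([A,B])/255.)**.6*255).astype('uint8')[:,:,::-1])
```

```text
[498.5458346  -90.19929151 149.1674717 ]
```

View pics/c5.png

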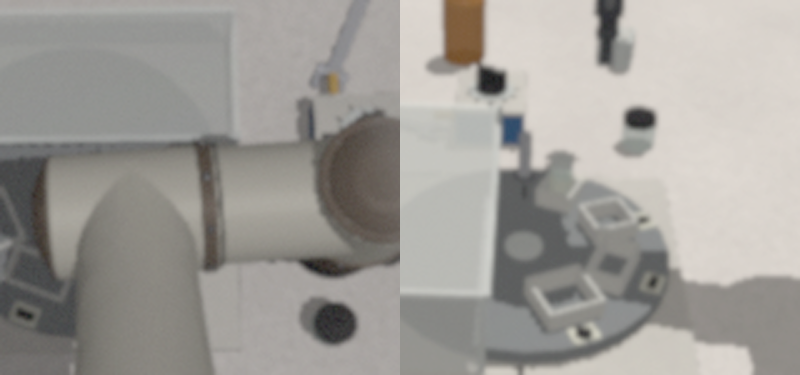

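Side crop: the vial stands in its pocket at (560,170). Top crop: the jar lid is still at (334,322), so it hasn't moved. The jar is next.

Request:
send_rows(series=[[[27, -22, 0], [0, 0, 0], 75], [[27, -22, 0], [0, 0, 0], 75], [[0, 0, 30], [0, 0, 0], 75], [[0, 0, 30], [0, 0, 0], 75], [[0, 0, 0], [0, 0, 0], 75]])

```text
clock: 13.25
position: [442.6, -132.3, 86.3]
ee_rot: [-0.0, 1.0, 0.0, -0.004]
contact_force: [-0.8, 0.3, -0.3]
gripper_width: 75.0
grasp_force: 0.0
```

Run:
```python
from h import *
p=monitor.read_state()['position'];print(p)
b=get_image('side');c=proj('side',[444,-134,46]).round().astype(int);print(c)
w=b[c[1]-14:c[1]+16,c[0]-16:c[0]+17].mean(2).astype(int)
print(c-[16,14]);print('\n'.join(' '.join('%3d'%v for v in r) for r in w))
for x in(438,444,450):print(x,proj('side',[x,-134,48]))
```

```text
[ 442.59313716 -132.31090908   86.30320602]
[377 176]
[361 162]
184 184 184 186 186 185 184 183 184 184 187 188 187 174 138  91  49  23  22  31  65 117 163 181 185 187 188 188 188 187 186 185 184
185 184 185 185 185 185 184 183 183 185 186 187 185 171 133  85  46  24  20  34  70 121 165 182 185 185 186 188 188 188 187 186 185
185 185 184 185 185 184 184 183 184 185 186 187 185 170 130  81  44  23  23  37  75 126 167 183 186 186 185 185 186 187 187 186 185
184 184 185 185 186 185 184 184 183 184 186 187 185 169 128  77  41  23  23  41  85 134 171 184 186 187 187 185 186 186 186 187 185
184 185 185 185 185 185 184 184 183 184 184 185 184 166 123  72  36  22  23  46  93 143 174 185 187 187 187 186 186 186 186 185 184
186 185 185 185 185 185 184 184 185 184 185 185 182 165 121  72  40  31  33  53 100 149 177 185 187 187 187 186 187 186 186 185 184
186 185 185 185 186 186 186 186 186 185 185 185 184 169 132  92  71  66  67  79 115 156 179 185 186 187 187 187 187 187 186 185 184
184 184 184 185 186 186 186 187 187 185 185 184 184 175 154 131 120 118 120 125 144 169 182 185 185 185 185 186 
[... 2319 characters left out ...]
  97  98  98 100 104 124 152 175 183 186 185 184 186 187 188 189 189 190 188
 98  92  94  93  92  93  93  93  94  94  95  96  97  98  97  97  97  98 104 125 157 178 184 185 184 184 186 186 188 188 189 188 188
 94  93  93  94  92  93  92  92  93  93  94  95  96  97  97  98  99 105 118 141 168 183 185 185 184 184 184 186 187 188 188 188 188
 94  93  93  93  94  93  92  92  92  93  94  95  96  97  97 100 109 128 147 165 179 185 186 186 185 184 184 186 188 188 188 188 189
 93  92  94  93  94  94  92  92  92  93  95  97  98  99 102 110 131 155 172 181 185 186 186 187 187 185 186 186 188 188 188 189 190
438 [378.45795403 175.54215798]
444 [376.60516756 175.41534323]
450 [374.75359659 175.28861167]
```

Request:
send_rows(series=[[[-4, -2, 0], [0, 0, 0], 75], [[0, 0, 30], [0, 0, 0], 75], [[0, 0, 30], [0, 0, 0], 75], [[0, 0, 0], [0, 0, 0], 75], [[0, 0, 0], [0, 0, 0], 34], [[0, 0, 0], [0, 0, 0], 34], [[0, 0, 0], [0, 0, 0], 34], [[0, 0, 0], [0, 0, 0], 34]])

```text
clock: 14.1
position: [450.9, -135.2, 31.6]
ee_rot: [-0.0, 1.0, -0.0, 0.002]
contact_force: [-0.1, 2.1, 6.4]
gripper_width: 41.4
grasp_force: 60.3
```

Request:
send_rows(series=[[[0, 0, 0], [0, 0, 0], 34], [[0, 0, 0], [0, 0, 0], 34], [[0, 0, -40], [0, 0, 0], 34], [[0, 0, -50], [0, 0, 0], 34], [[0, 0, -34], [0, 0, 0], 34], [[0, 0, 0], [0, 0, 0], 34]])

```text
clock: 14.7
position: [452.8, -135.4, 159.7]
ee_rot: [-0.0, 1.0, -0.0, 0.007]
contact_force: [0.6, -0.6, -1.3]
gripper_width: 41.7
grasp_force: 61.6
```

Request:
send_rows(series=[[[-9, 45, 0], [0, 0, 0], 34], [[-9, 46, 0], [0, 0, 0], 34], [[-9, 46, 0], [0, 0, 0], 34], [[-9, 46, 0], [0, 0, 0], 34], [[-9, 46, 0], [0, 0, 0], 34], [[-9, 46, 0], [0, 0, 0], 34], [[-9, 46, 0], [0, 0, 0], 34], [[-9, 45, 0], [0, 0, 0], 34]])

```text
clock: 15.5
position: [520.6, 232.6, 153.3]
ee_rot: [-0.0, 1.0, 0.0, -0.0]
contact_force: [1.8, -0.6, -1.1]
gripper_width: 41.3
grasp_force: 61.7
```

Request:
send_rows(series=[[[0, 0, 15], [0, 0, 0], 34], [[0, 0, 25], [0, 0, 0], 34], [[0, 0, 20], [0, 0, 0], 34], [[0, 0, 0], [0, 0, 0], 34], [[0, 0, 0], [0, 0, 0], 34], [[0, 0, 0], [0, 0, 0], 34]])

```text
clock: 16.1
position: [521.9, 231.2, 94.7]
ee_rot: [0.0, 1.0, 0.001, 0.001]
contact_force: [0.7, 0.6, -0.8]
gripper_width: 41.5
grasp_force: 61.7
```

Run:
```python
from h import *
b=get_image('side');p=monitor.read_state()['position'];print(p)
c=proj('side',[524,230,65]).round().astype(int);x0,y0=c[0]-40,c[1]-40;print(x0,y0)
A=cv2.resize(b[y0:y0+70,x0:x0+80],(640,560),interpolation=cv2.INTER_CUBIC)
cv2.imwrite('pics/c6.png',((A/255.)**.6*255).astype('uint8')[:,:,::-1])
g=lambda X:((proj('side',X)-[x0,y0]+.5)*8-.5).round(0)
print('tip',g([p[0],p[1]+30,p[2]]))
for dz in(26,32):print('jar bot',dz,g([p[0],p[1]+22,p[2]-dz]),g([p[0],p[1],p[2]-dz]))
th=np.radians(118.3);r=np.array([np.cos(th),np.sin(th)]);t=np.array([-r[1],r[0]])
print([g([*(np.array([524.5,230.5])+30*a*r+30*b_*t),54]).tolist() for a,b_ in((1,1),(1,-1),(-1,-1),(-1,1))],g([534.5,230.5,54])-g([524.5,230.5,54]),g([524.5,240.5,54])-g([524.5,230.5,54]))
```

```text
[521.84359221 231.17950464  94.79642296]
306 202
tip [333. 312.]
jar bot 26 [330. 361.] [334. 314.]
jar bot 32 [329. 376.] [333. 329.]
[[453.0, 386.0], [275.0, 434.0], [196.0, 313.0], [368.0, 269.0]] [-32.  -3.] [-2. 21.]
```

View pics/c6.png

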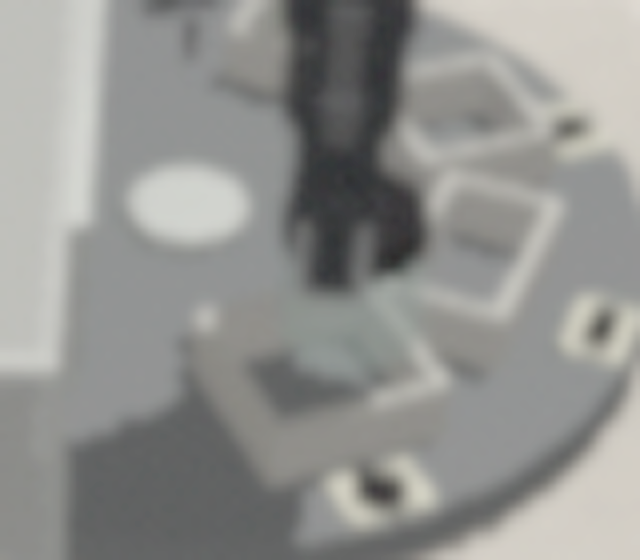

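Side crop: the pocket rim corners (198,310) and (450,385) match the prediction. The jar's centre is at column 357 against the finger at 330, so the jar sits about 8 mm toward −x in the grip. I'll shift by +10.5 mm in x before lowering.

Request:
send_rows(series=[[[-10.5, -1, 0], [0, 0, 0], 34], [[0, 0, 0], [0, 0, 0], 34], [[0, 0, 10], [0, 0, 0], 34], [[0, 0, 8], [0, 0, 0], 34], [[0, 0, 6], [0, 0, 0], 34], [[0, 0, 0], [0, 0, 0], 34], [[0, 0, 0], [0, 0, 0], 34]])

```text
clock: 16.85
position: [531.5, 229.7, 68.9]
ee_rot: [-0.0, 1.0, -0.0, -0.0]
contact_force: [-0.5, 1.1, -0.4]
gripper_width: 41.8
grasp_force: 61.7
```

Request:
send_rows(series=[[[0, 0, 3], [0, 0, 0], 34], [[0, 0, 2], [0, 0, 0], 34], [[0, 0, 0], [0, 0, 0], 34], [[0, 0, 0], [0, 0, 0], 34]])

```text
clock: 17.25
position: [531.6, 229.8, 64.4]
ee_rot: [0.0, 1.0, 0.0, 0.0]
contact_force: [-0.2, 0.1, -0.4]
gripper_width: 41.8
grasp_force: 61.7
```

Request:
send_rows(series=[[[0, 0, 1], [0, 0, 0], 34], [[0, 0, 1], [0, 0, 0], 34], [[0, 0, 1], [0, 0, 0], 34], [[0, 0, 0], [0, 0, 0], 34]])

```text
clock: 17.65
position: [532.9, 230.5, 63.6]
ee_rot: [-0.0, 1.0, 0.001, 0.002]
contact_force: [-1.2, 0.1, 8.3]
gripper_width: 42.0
grasp_force: 62.8
```

Request:
send_rows(series=[[[0, 0, 0], [0, 0, 0], 45], [[0, 0, 0], [0, 0, 0], 56], [[0, 0, 0], [0, 0, 0], 56], [[0, 0, 0], [0, 0, 0], 56], [[0, 0, -40], [0, 0, 0], 56], [[0, 0, -45], [0, 0, 0], 56], [[0, -49, 0], [0, 0, 0], 56], [[5, -49, 0], [0, 0, 0], 56]])

```text
clock: 18.45
position: [527.6, 132.1, 147.8]
ee_rot: [-0.001, 1.0, 0.001, 0.002]
contact_force: [1.2, -1.0, -1.4]
gripper_width: 56.0
grasp_force: 0.0
```

Request:
send_rows(series=[[[6, -49, 0], [0, 0, 0], 60], [[6, -49, 0], [0, 0, 0], 60], [[6, -49, 0], [0, 0, 0], 60], [[6, -49, 0], [0, 0, 0], 60], [[6, -49, 0], [0, 0, 0], 60], [[6, -49, 0], [0, 0, 0], 60], [[6, -49, 0], [0, 0, 0], 60], [[6, -49, 0], [0, 0, 0], 60]])

```text
clock: 19.25
position: [477.9, -262.2, 146.3]
ee_rot: [-0.0, 1.0, -0.0, 0.0]
contact_force: [1.8, 0.3, 0.9]
gripper_width: 60.4
grasp_force: 0.0
```

Request:
send_rows(series=[[[10, -49, 0], [0, 0, 0], 60], [[8, -49, 0], [0, 0, 0], 60], [[0, 0, 0], [0, 0, -0.15], 60], [[0, 0, 0], [0, 0, -0.15], 60], [[0, 0, 0], [0, 0, -0.15], 60], [[0, 0, 0], [0, 0, -0.15], 60], [[0, 0, 0], [0, 0, -0.15], 60], [[0, 0, 0], [0, 0, -0.15], 60]])

```text
clock: 20.05
position: [460.3, -358.2, 146.0]
ee_rot: [-0.438, 0.899, 0.0, -0.0]
contact_force: [0.2, -0.1, -0.4]
gripper_width: 59.9
grasp_force: 0.0
```

Request:
send_rows(series=[[[0, 0, 0], [0, 0, -0.15], 60], [[0, 0, 0], [0, 0, -0.15], 60], [[0, 0, 0], [0, 0, -0.15], 60], [[0, 0, 0], [0, 0, -0.15], 60], [[0, 0, 0], [0, 0, 0], 60], [[0, 0, 0], [0, 0, 0], 60]])

```text
clock: 20.65
position: [460.3, -358.2, 146.1]
ee_rot: [-0.68, 0.733, 0.0, -0.0]
contact_force: [0.1, -0.8, -0.4]
gripper_width: 59.8
grasp_force: 0.0
```

Run:
```python
from h import *
from scipy.spatial.transform import Rotation as Ro
a=get_image('top');b=get_image('side');s=monitor.read_state();p=s['position'];R=Ro.from_quat(s['ee_rot']).as_matrix()
print(p,R.round(3).tolist(),s['joints'].round(2))
cv2.imwrite('pics/raw_t7.png',a[:,:,::-1])
A=cv2.resize(a[150:290,220:360],(400,400),interpolation=cv2.INTER_CUBIC)
c=proj('side',[463,-367,50]).round().astype(int);x0,y0=c[0]-30,c[1]-25;print(x0,y0,proj('side',[p[0],p[1]+11,p[2]]))
B=cv2.resize(b[y0:y0+50,x0:x0+50],(400,400),interpolation=cv2.INTER_CUBIC)
cv2.imwrite('pics/c7.png',((np.hstack([A,B])/255.)**.6*255).astype('uint8')[:,:,::-1])
g=lambda X:((proj('side',X)-[x0,y0]+.5)*8-.5).round(0)
for x in(458,463,468):print(g([x,-342,50]),g([x,-342,0]))
```

```text
[ 460.42550838 -358.20966569  146.20882566] [[-0.073, -0.997, -0.0], [-0.997, 0.073, 0.0], [-0.0, 0.0, -1.0]] [-0.38  0.39 -0.22  0.   -0.97  0.31]
341 118 [373.91492078 121.28957991]
[253. 230.] [244. 326.]
[242. 230.] [233. 325.]
[231. 229.] [222. 325.]
```

View pics/c7.png

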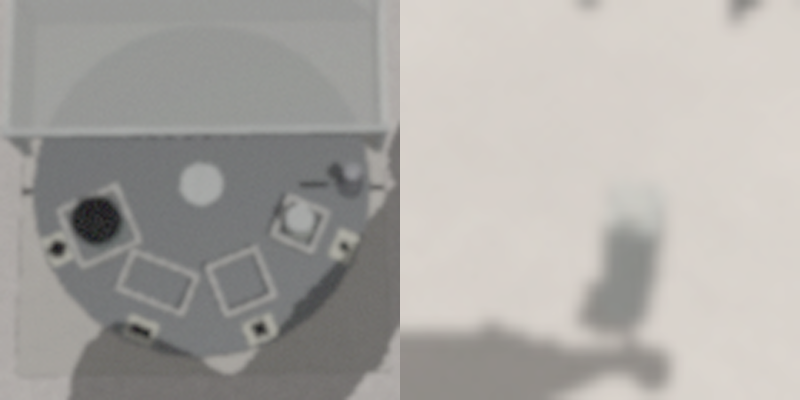

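Top crop: the jar and vial stand inside their pockets. Side crop: the cartridge's near top edge is centred at about (632,230), and the finger tips at (588,5) and (745,12) sit around it.

Request:
send_rows(series=[[[8, -5, 0], [0, 0, 0], 60], [[0, 0, 40], [0, 0, 0], 60], [[0, 0, 40], [0, 0, 0], 60], [[0, 0, 38], [0, 0, 0], 60], [[0, 0, 0], [0, 0, 0], 60], [[0, 0, 0], [0, 0, 0], 60], [[0, 0, 0], [0, 0, 0], 60]])

```text
clock: 21.45
position: [466.7, -367.7, 30.6]
ee_rot: [-0.682, 0.732, -0.002, 0.001]
contact_force: [0.2, 0.3, 1.0]
gripper_width: 60.0
grasp_force: 0.0
```

Request:
send_rows(series=[[[0, 0, 2], [0, 0, 0], 16], [[0, 0, 0], [0, 0, 0], 16], [[0, 0, 0], [0, 0, 0], 16], [[0, 0, 0], [0, 0, 0], 16], [[0, 0, 0], [0, 0, 0], 16], [[0, 0, 0], [0, 0, 0], 16], [[0, 0, 0], [0, 0, 0], 16]])

```text
clock: 22.15
position: [465.6, -366.8, 27.7]
ee_rot: [-0.682, 0.732, -0.001, 0.0]
contact_force: [-1.2, 1.4, 6.2]
gripper_width: 22.9
grasp_force: 59.4
```

Request:
send_rows(series=[[[0, 0, -40], [0, 0, 0], 16], [[0, 0, -45], [0, 0, 0], 16], [[0, 0, -40], [0, 0, 0], 16], [[-45, 2, 0], [0, 0, 0], 16], [[-45, 2, 0], [0, 0, 0], 16], [[-45, 2, 0], [0, 0, 0], 16], [[-45, 2, 0], [0, 0, 0], 16], [[-45, 2, 0], [0, 0, 0], 16]])

```text
clock: 22.95
position: [470.3, -139.8, 151.2]
ee_rot: [-0.681, 0.732, 0.0, 0.0]
contact_force: [1.0, 0.1, -1.3]
gripper_width: 22.9
grasp_force: 59.0
```

Request:
send_rows(series=[[[-45, 3, 0], [0, 0, 0], 16], [[-45, 3, 0], [0, 0, 0], 16], [[-45, 3, 0], [0, 0, 0], 16], [[-45, 3, 0], [0, 0, 0], 16], [[-45, 3, 0], [0, 0, 0], 16], [[-45, 3, 0], [0, 0, 0], 16], [[-44, 2, 0], [0, 0, 0], 16], [[0, 0, 0], [0, 0, 0.118], 16]])

```text
clock: 23.75
position: [473.7, 177.7, 151.4]
ee_rot: [-0.638, 0.77, -0.0, 0.001]
contact_force: [-0.2, -0.7, -1.2]
gripper_width: 22.9
grasp_force: 59.0
```

Request:
send_rows(series=[[[0, 0, 0], [0, 0, 0.118], 16], [[0, 0, 30], [0, 0, 0], 16], [[0, 0, 20], [0, 0, 0], 16], [[0, 0, 0], [0, 0, 0], 16], [[0, 0, 0], [0, 0, 0], 16], [[0, 0, 0], [0, 0, 0], 16]])

```text
clock: 24.35
position: [474.0, 173.7, 102.4]
ee_rot: [-0.591, 0.807, -0.0, 0.001]
contact_force: [0.8, -0.8, -0.2]
gripper_width: 23.2
grasp_force: 59.0
```

```bash
cat > st.py <<'E'
from h import *
from scipy.spatial.transform import Rotation as Ro
import sys
s=monitor.read_state();p=s['position'];R=Ro.from_quat(s['ee_rot']).as_matrix()
print(p.round(1),'ty',np.degrees(np.arctan2(R[1,1],R[0,1])).round(2),'w',s['gripper_width'].round(1),s['joints'].round(2))
for a in sys.argv[1:]:
    t=np.array(eval(a),float);print(a,'tool delta',(R.T@(t-p)).round(1))
E
python3 st.py "[476,173,95]"
```

```text
Traceback (most recent call last):
  File "st.py", line 5, in <module>
    print(p.round(1),'ty',np.degrees(np.arctan2(R[1,1],R[0,1])).round(2),'w',s['gripper_width'].round(1),s['joints'].round(2))
                                                                             ^^^^^^^^^^^^^^^^^^^^^^^^
AttributeError: 'float' object has no attribute 'round'
```

```bash
sed -i "s/s\['gripper_width'\].round(1)/round(s['gripper_width'],1)/" st.py; python3 st.py "[476.2,173.2,95]"
python3 - <<'E'
from h import *
b=get_image('side');p=monitor.read_state()['position']
c=proj('side',[476,173,65]).round().astype(int);x0,y0=c[0]-35,c[1]-40;print(x0,y0)
A=cv2.resize(b[y0:y0+70,x0:x0+70],(560,560),interpolation=cv2.INTER_CUBIC)
cv2.imwrite('pics/c8.png',((A/255.)**.6*255).astype('uint8')[:,:,::-1])
g=lambda X:((proj('side',X)-[x0,y0]+.5)*8-.5).round(0)
def rect(c,deg,hx,hy,z):
    th=np.radians(deg);r=np.array([np.cos(th),np.sin(th)]);t=np.array([-r[1],r[0]])
    return [g([*(np.array(c)+hx*a*r+hy*q*t),z]).tolist() for a,q in((1,1),(1,-1),(-1,-1),(-1,1))]
print('pocket',rect((476.2,173.2),162.3,20,33,54));print('cart bottom',rect(p[:2],162.3,12,25,p[2]-27.7));print('top',rect(p[:2],162.3,12,25,p[2]+22.3))
E
```

```text
[474.  173.7 102.4] ty 162.42 w 23.2 [ 0.67  0.32 -0.46  0.   -0.79 -0.98]
[476.2,173.2,95] tool delta [-0.2 -2.3  7.5]
331 189
pocket [[370.0, 309.0], [309.0, 427.0], [189.0, 392.0], [256.0, 277.0]]
cart bottom [[353.0, 267.0], [305.0, 355.0], [232.0, 335.0], [282.0, 248.0]]
top [[367.0, 141.0], [319.0, 226.0], [244.0, 207.0], [295.0, 122.0]]
```

View pics/c8.png

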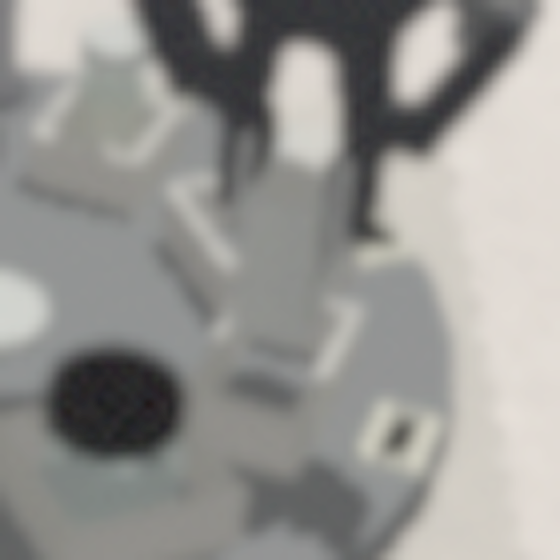

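Side crop: the cartridge's lower near edge runs from (235,335) to (310,355), as predicted. The pocket's right corner is at about (357,304), which puts the pocket roughly 3 mm further +x than assumed. I'll shift 5 mm and lower.

Request:
send_rows(series=[[[0, -5, 0], [0, 0, 0], 16], [[0, 0, 0], [0, 0, 0], 16], [[0, 0, 12], [0, 0, 0], 16], [[0, 0, 10], [0, 0, 0], 16], [[0, 0, 8], [0, 0, 0], 16], [[0, 0, 4], [0, 0, 0], 16], [[0, 0, 0], [0, 0, 0], 16], [[0, 0, 0], [0, 0, 0], 16]])

```text
clock: 25.2
position: [478.1, 171.8, 67.3]
ee_rot: [-0.591, 0.807, -0.0, -0.0]
contact_force: [0.2, 0.5, -0.3]
gripper_width: 22.9
grasp_force: 59.0
```

Request:
send_rows(series=[[[0, 0, 3], [0, 0, 0], 16], [[0, 0, 3], [0, 0, 0], 16], [[0, 0, 2], [0, 0, 0], 16], [[0, 0, 0], [0, 0, 0], 16], [[0, 0, 0], [0, 0, 0], 16]])

```text
clock: 25.7
position: [478.0, 171.8, 59.7]
ee_rot: [-0.591, 0.807, -0.0, 0.0]
contact_force: [-1.0, 0.2, 2.8]
gripper_width: 23.0
grasp_force: 59.4
```

Request:
send_rows(series=[[[0, 0, 0], [0, 0, 0], 28], [[0, 0, 0], [0, 0, 0], 36], [[0, 0, 0], [0, 0, 0], 36], [[0, 0, 0], [0, 0, 0], 36], [[0, 0, -40], [0, 0, 0], 36], [[0, 0, -50], [0, 0, 0], 36], [[0, 0, 0], [0, 0, 0.14], 36], [[0, 0, 0], [0, 0, 0.14], 36]])

```text
clock: 26.5
position: [478.7, 172.3, 151.2]
ee_rot: [-0.47, 0.883, 0.0, 0.002]
contact_force: [-0.2, 0.5, 0.1]
gripper_width: 35.7
grasp_force: 0.0
```

Request:
send_rows(series=[[[0, 0, 0], [0, 0, 0.14], 45], [[0, 0, 0], [0, 0, 0.14], 45], [[0, 0, 0], [0, 0, 0.14], 45], [[0, 0, 0], [0, 0, 0.14], 45], [[0, 0, 0], [0, 0, 0.14], 45], [[0, 0, 0], [0, 0, 0.14], 45], [[0, 0, 0], [0, 0, 0.144], 45], [[0, 0, 0], [0, 0, 0], 45]])

```text
clock: 27.3
position: [477.9, 171.6, 149.2]
ee_rot: [0.0, 1.0, -0.0, -0.0]
contact_force: [-0.6, -0.0, -0.3]
gripper_width: 45.2
grasp_force: 0.0
```

```bash
python3 st.py "[580.7,5.7,150]"
python3 - <<'E'
from h import *
a=get_image('top');b=get_image('side');cv2.imwrite('pics/raw_t9.png',a[:,:,::-1]);cv2.imwrite('pics/raw_s9.png',b[:,:,::-1])
A=cv2.resize(a[150:290,220:360],(400,400),interpolation=cv2.INTER_CUBIC)
B=cv2.resize(b[170:280,290:400],(400,400),interpolation=cv2.INTER_CUBIC)
cv2.imwrite('pics/c9.png',((np.hstack([A,B])/255.)**.6*255).astype('uint8')[:,:,::-1])
E
```

```text
[477.9 171.6 149.2] ty 90.0 w 45.2 [ 0.66  0.27 -0.39 -0.   -0.91 -2.24]
[580.7,5.7,150] tool delta [-102.8 -165.9   -0.8]
```

View pics/c9.png

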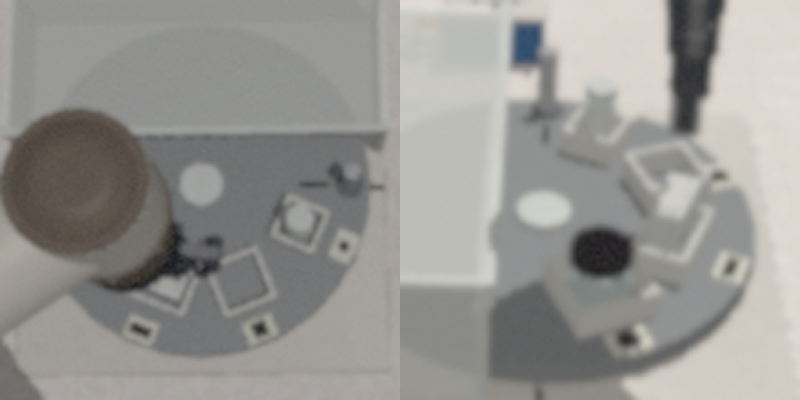

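Both crops show vial, cartridge and jar standing in their pockets, and the bottle pocket is empty because there is no bottle on the bench. Next the gripper goes back to the post.

Request:
send_rows(series=[[[-26, -41, 0], [0, 0, 0], 45], [[-26, -41, 0], [0, 0, 0], 45], [[-26, -42, 0], [0, 0, 0], 45], [[-25, -42, 0], [0, 0, 0], 45], [[0, 0, 0], [0, 0, 0], 45], [[0, 0, 0], [0, 0, 0], 45]])

```text
clock: 28.0
position: [581.0, 4.4, 148.7]
ee_rot: [0.001, 1.0, -0.0, -0.0]
contact_force: [-1.1, 0.3, -0.5]
gripper_width: 44.9
grasp_force: 0.0
```

Request:
send_rows(series=[[[0, 0, 40], [0, 0, 0], 40], [[0, 0, 40], [0, 0, 0], 40], [[0, 0, 11], [0, 0, 0], 40], [[0, 0, 0], [0, 0, 0], 40], [[0, 0, 0], [0, 0, 0], 10], [[0, 0, 0], [0, 0, 0], 10], [[0, 0, 0], [0, 0, 0], 10], [[0, 0, 0], [0, 0, 0], 10]])

```text
clock: 28.8
position: [582.3, 5.7, 60.6]
ee_rot: [-0.0, 1.0, 0.0, 0.002]
contact_force: [0.0, -2.9, 6.5]
gripper_width: 14.4
grasp_force: 58.8
```

```bash
python3 st.py
python3 - <<'E'
from h import *
p=monitor.read_state()['position']
h=np.array([571.5,143]);d=p[:2]-h;a0=np.arctan2(d[1],d[0])%6.2832;r=np.hypot(*d);print(r,np.degrees(a0))
A=np.linspace(a0,np.radians(93.8),33);q=h+np.linspace(r,138,33)[:,None]*np.c_[np.cos(A),np.sin(A)]
print((np.diff(q,axis=0)*[-1,1]).round(1).tolist());print(q[[8,16,24,32]])
E
```

```text
[582.3   5.7  60.6] ty 90.04 w 14.4 [ 0.29  0.49 -0.31  0.   -0.77 -1.86]
137.772942506747 274.5167276628089
[[13.6, -0.4], [13.5, 0.9], [13.4, 2.3], [13.1, 3.6], [12.7, 4.8], [12.1, 6.1], [11.5, 7.2], [10.7, 8.3], [9.9, 9.3], [8.9, 10.3], [7.8, 11.1], [6.7, 11.8], [5.5, 12.4], [4.3, 12.9], [3.0, 13.3], [1.7, 13.5], [0.3, 13.6], [-1.0, 13.5], [-2.3, 13.4], [-3.6, 13.1], [-4.9, 12.7], [-6.1, 12.1], [-7.3, 11.5], [-8.4, 10.7], [-9.4, 9.8], [-10.3, 8.8], [-11.1, 7.8], [-11.9, 6.6], [-12.5, 5.4], [-12.9, 4.2], [-13.3, 2.9], [-13.5, 1.6]]
[[481.68996166  38.44769198]
 [433.97652381 133.00137748]
 [467.42580766 233.53672594]
 [562.35420174 280.69660262]]
```

Request:
send_rows(series=[[[6, 0, 0], [0, 0, 0], 10], [[8, 0, 0], [0, 0, 0], 10], [[13, 1, 0], [0, 0, 0], 10], [[13, 2, 0], [0, 0, 0], 10], [[13, 4, 0], [0, 0, 0], 10], [[13, 5, 0], [0, 0, 0], 10], [[12, 6, 0], [0, 0, 0], 10], [[12, 7, 0], [0, 0, 0], 10]])

```text
clock: 29.6
position: [490.4, 29.0, 60.5]
ee_rot: [0.001, 1.0, -0.001, 0.0]
contact_force: [0.6, -9.7, 11.5]
gripper_width: 14.6
grasp_force: 60.0
```

Request:
send_rows(series=[[[11, 8, 0], [0, 0, 0], 10], [[10, 9, 0], [0, 0, 0], 10], [[9, 10, 0], [0, 0, 0], 10], [[8, 11, 0], [0, 0, 0], 10], [[7, 12, 0], [0, 0, 0], 10], [[5, 12, 0], [0, 0, 0], 10], [[4, 13, 0], [0, 0, 0], 10], [[3, 13, 0], [0, 0, 0], 10]])

```text
clock: 30.4
position: [427.7, 114.7, 59.8]
ee_rot: [0.002, 1.0, -0.004, -0.006]
contact_force: [-17.1, -7.9, 28.7]
gripper_width: 14.3
grasp_force: 60.6
```

```bash
python3 st.py "[433.9,133,60]"
```

```text
[427.7 114.7  59.8] ty 89.78 w 14.3 [ 0.63  0.31 -0.64 -0.   -0.64 -2.2 ]
[433.9,133,60] tool delta [-6.1 18.3 -0.4]
```

Run:
```python
from h import *
p=monitor.read_state()['position']
h=np.array([571.5,143]);d=p[:2]-h;a0=np.arctan2(d[1],d[0])%6.2832
A=np.linspace(a0,np.radians(93.8),18);q=h+138*np.c_[np.cos(A),np.sin(A)]
print(((q[0]-p[:2])*[-1,1]).round(1),(np.diff(q,axis=0)*[-1,1]).round(1).tolist())
```

```text
[-8.4  1.6] [[2.0, 13.6], [0.6, 13.8], [-0.8, 13.8], [-2.1, 13.6], [-3.5, 13.3], [-4.8, 12.9], [-6.1, 12.4], [-7.3, 11.7], [-8.4, 10.9], [-9.4, 10.0], [-10.4, 9.0], [-11.3, 8.0], [-12.0, 6.8], [-12.6, 5.6], [-13.1, 4.3], [-13.5, 3.0], [-13.7, 1.6]]
```

Request:
send_rows(series=[[[-4, 1, 0], [0, 0, 0], 10], [[-4, 1, 0], [0, 0, 0], 10], [[0, 0, 0], [0, 0, 0], 10]])

```text
clock: 30.7
position: [428.0, 112.5, 59.9]
ee_rot: [0.002, 1.0, -0.008, -0.014]
contact_force: [-38.9, -7.2, 52.5]
gripper_width: 14.2
grasp_force: 64.2
```

Request:
send_rows(series=[[[4, -1, -1], [0, 0, 0], 10], [[0, 0, -1], [0, 0, 0], 24], [[0, 0, 0], [0, 0, 0], 30], [[0, 0, 0], [0, 0, 0], 30], [[0, 0, 0], [0, 0, 0], 30]])

```text
clock: 31.2
position: [438.5, 120.2, 60.3]
ee_rot: [0.0, 1.0, 0.0, 0.0]
contact_force: [0.4, 0.9, -0.2]
gripper_width: 30.2
grasp_force: 0.0
```

```bash
python3 st.py "[434,133,60]"
python3 - <<'E'
from h import *
b=get_image('side');s=monitor.read_state();print(s['contact_force'].round(1))
cv2.imwrite('pics/raw_s10.png',b[:,:,::-1])
a=get_image('top');cv2.imwrite('pics/raw_t10.png',a[:,:,::-1])
# jar lid dark blob in side view
m=(b.max(2)<55).astype('uint8');n,l,st,c=cv2.connectedComponentsWithStats(m)
for i in range(1,n):
    if st[i,4]>40: print('side',st[i],c[i].round(1),ray('side',c[i],75).round(0))
E
```

```text
[438.5 120.2  60.3] ty 89.98 w 30.2 [ 0.63  0.32 -0.62 -0.   -0.63 -2.2 ]
[434,133,60] tool delta [ 4.5 12.8  0.3]
[ 0.8 -0.5  0.3]
side [595   0  15  35  99] [602.7  15.4] [-1970. -3765.    75.]
side [508   6  43  26 103] [535.6  16.2] [-1203. -3526.    75.]
side [584  37  11  23  69] [587.8  48.7] [-1070. -2081.    75.]
side [409 123   7  23  62] [411.4 133.3] [ 311. -425.   75.]
side [ 372  133   33   90 1607] [385.8 168.9] [ 417. -133.   75.]
side [449 137  31  34 619] [462.8 155.3] [ 150. -266.   75.]
side [ 589  149   51   74 1631] [621.9 187.5] [-297. -116.   75.]
side [311 157  11  11  90] [316.1 162.3] [ 644. -146.   75.]
side [571 176  34  13  95] [584.4 184.6] [-188. -118.   75.]
side [513 194  41  17 100] [530.2 205. ] [18. 19. 75.]
side [362 233  18  34 241] [370.1 252.1] [466. 273.  75.]
```

Request:
send_rows(series=[[[0, -3, 0], [0, 0, 0], 30], [[0, 0, 0], [0, 0, 0], 30], [[0, 0, 0], [0, 0, 0], 10], [[0, 0, 0], [0, 0, 0], 10], [[0, 0, 0], [0, 0, 0], 10], [[0, 0, 0], [0, 0, 0], 10]])

```text
clock: 31.9
position: [437.6, 116.4, 60.3]
ee_rot: [0.0, 1.0, -0.0, -0.0]
contact_force: [-1.6, -2.4, 2.3]
gripper_width: 14.5
grasp_force: 58.4
```

Request:
send_rows(series=[[[0, 5, 0], [0, 0, 0], 10], [[0, 7, 0], [0, 0, 0], 10], [[0, 7, 0], [0, 0, 0], 10], [[0, 0, 0], [0, 0, 0], 10]])

```text
clock: 32.3
position: [435.3, 135.1, 60.2]
ee_rot: [-0.0, 1.0, -0.001, -0.003]
contact_force: [-10.2, 1.2, 8.9]
gripper_width: 14.1
grasp_force: 59.8
```

Run:
```python
from h import *
h=np.array([569.5,142.7]);p=np.array([437.5,135.4])
a0=np.radians(183);A=np.linspace(a0,np.radians(93.8),22);q=h+137.5*np.c_[np.cos(A),np.sin(A)]
print((q[0]-p)*[-1,1]);print((np.diff(q,axis=0)*[-1,1]).round(1).tolist(),q[-1],q[7])
```

```text
[5.31156103 0.10380602]
[[0.2, 10.2], [-0.6, 10.2], [-1.4, 10.1], [-2.1, 10.0], [-2.8, 9.8], [-3.5, 9.6], [-4.2, 9.3], [-4.9, 8.9], [-5.6, 8.5], [-6.2, 8.1], [-6.8, 7.6], [-7.3, 7.1], [-7.8, 6.5], [-8.3, 5.9], [-8.7, 5.3], [-9.1, 4.7], [-9.4, 4.0], [-9.7, 3.3], [-9.9, 2.5], [-10.0, 1.8], [-10.1, 1.1]] [560.38733869 279.89770189] [446.69739783 204.55281643]
```

Request:
send_rows(series=[[[2, 0, 0], [0, 0, 0], 10], [[2, 7, 0], [0, 0, 0], 10], [[0.5, 10, 0], [0, 0, 0], 10], [[-0.5, 10, 0], [0, 0, 0], 10], [[-1.5, 10, 0], [0, 0, 0], 10], [[-2, 10, 0], [0, 0, 0], 10], [[-3, 10, 0], [0, 0, 0], 10], [[0, 0, 0], [0, 0, 0], 10]])

```text
clock: 33.1
position: [441.7, 194.4, 60.3]
ee_rot: [-0.0, 1.0, 0.001, 0.001]
contact_force: [4.5, -0.4, -2.0]
gripper_width: 14.2
grasp_force: 59.5
```

Run:
```python
from h import *
s=monitor.read_state();p=s['position'][:2];print(p,s['contact_force'])
for h in([569.5,142.7],[571.5,143]):
    d=p-h;print(np.hypot(*d),np.degrees(np.arctan2(d[1],d[0])))
```

```text
[441.68484228 194.38530941] [ 4.54220179 -0.35354093 -1.99941739]
137.8698145064187 157.9828018597889
139.61527565879416 158.4046350589983
```

Request:
send_rows(series=[[[-4.5, 9, 0], [0, 0, 0], 10], [[-5, 9, 0], [0, 0, 0], 10], [[-5.5, 8.5, 0], [0, 0, 0], 10], [[-6, 8, 0], [0, 0, 0], 10], [[-7, 7.5, 0], [0, 0, 0], 10], [[-7.5, 7, 0], [0, 0, 0], 10], [[-8, 6.5, 0], [0, 0, 0], 10], [[0, 0, 0], [0, 0, 0], 10]])

```text
clock: 33.9
position: [484.0, 250.0, 60.2]
ee_rot: [0.001, 1.0, 0.001, -0.0]
contact_force: [-4.7, 3.6, 4.2]
gripper_width: 13.8
grasp_force: 60.6
```

Run:
```python
from h import *
s=monitor.read_state();p=s['position'][:2];print(p,s['contact_force'])
for h in([569.5,142.7],[571.5,143]):
    d=p-h;a=np.arctan2(d[1],d[0]);print(np.hypot(*d),np.degrees(a))
    A=np.linspace(a,np.radians(93.8),9);q=np.array(h)+138*np.c_[np.cos(A),np.sin(A)];print((np.diff(q,axis=0)*[-1,1]).round(1).tolist(),q[-1])
```

```text
[483.96787584 250.02170498] [-4.70676422  3.56866477  4.22311892]
137.23590136122084 128.55377625831423
[[-8.4, 6.2], [-8.9, 5.5], [-9.3, 4.9], [-9.6, 4.1], [-9.9, 3.4], [-10.1, 2.6], [-10.3, 1.9], [-10.4, 1.1]] [560.35420174 280.39660262]
138.2588807132137 129.27943552441675
[[-8.5, 6.4], [-9.0, 5.8], [-9.4, 5.0], [-9.8, 4.3], [-10.1, 3.5], [-10.3, 2.7], [-10.5, 1.9], [-10.6, 1.1]] [562.35420174 280.69660262]
```

Request:
send_rows(series=[[[-8.5, 6.5, 0], [0, 0, 0], 10], [[-9, 6, 0], [0, 0, 0], 10], [[-9.5, 5, 0], [0, 0, 0], 10], [[-10, 4, 0], [0, 0, 0], 10], [[-10, 3.5, 0], [0, 0, 0], 10], [[0, 0, 0], [0, 0, 0], 10], [[0, 0, 0], [0, 0, 0], 10]])

```text
clock: 34.6
position: [531.7, 274.5, 60.2]
ee_rot: [0.0, 1.0, 0.001, 0.001]
contact_force: [-2.0, 5.6, -0.8]
gripper_width: 14.3
grasp_force: 60.2
```

Run:
```python
from h import *
s=monitor.read_state();p=s['position'][:2];print(p,s['contact_force'])
for h in([569.5,142.7],[571.5,143]):
    d=p-h;a=np.arctan2(d[1],d[0]);print(np.hypot(*d),np.degrees(a))
    A=np.linspace(a,np.radians(93.8),4);q=np.array(h)+138*np.c_[np.cos(A),np.sin(A)];print((np.diff(q,axis=0)*[-1,1]).round(1).tolist(),q[-1])
```

```text
[531.73373983 274.47363812] [-1.99216956  5.64749811 -0.75135055]
137.078744200255 105.99227666920471
[[-9.5, 2.4], [-9.6, 1.7], [-9.7, 1.0]] [560.35420174 280.39660262]
137.35600812968684 106.82876315426628
[[-10.1, 2.6], [-10.3, 1.9], [-10.4, 1.1]] [562.35420174 280.69660262]
```

Request:
send_rows(series=[[[-10, 2.5, 0], [0, 0, 0], 10], [[-10, 2, 0], [0, 0, 0], 10], [[-10, 1, 0], [0, 0, 0], 10], [[0, 0, 0], [0, 0, 0], 10], [[0, 0, 0], [0, 0, 0], 10], [[0, 0, 0], [0, 0, 0], 10]])

```text
clock: 35.2
position: [561.7, 280.5, 60.2]
ee_rot: [-0.0, 1.0, 0.002, 0.001]
contact_force: [-2.4, 6.6, -1.5]
gripper_width: 14.2
grasp_force: 60.1
```

Request:
send_rows(series=[[[0, 0, 0], [0, 0, 0], 20], [[0, 0, 0], [0, 0, 0], 32], [[0, 0, 0], [0, 0, 0], 32], [[0, 0, 0], [0, 0, 0], 32], [[0, 0, -40], [0, 0, 0], 32], [[0, 0, -45], [0, 0, 0], 32], [[30, -20, -30], [0, 0, 0], 32], [[48, 0, 0], [0, 0, 0], 32]])

```text
clock: 36.0
position: [486.1, 259.2, 180.0]
ee_rot: [0.001, 1.0, 0.003, 0.004]
contact_force: [-0.4, 1.4, 0.1]
gripper_width: 31.9
grasp_force: 0.0
```

Request:
send_rows(series=[[[20, -45, 0], [0, 0, 0], 45], [[20, -45, 0], [0, 0, 0], 45], [[0, -49, 0], [0, 0, 0], 45], [[0, -49, 0], [0, 0, 0], 45], [[0, -49, 0], [0, 0, 0], 45], [[0, -49, 0], [0, 0, 0], 45], [[0, -49, 0], [0, 0, 0], 45], [[0, -49, 0], [0, 0, 0], 45]])

```text
clock: 36.8
position: [442.5, -127.4, 175.8]
ee_rot: [-0.0, 1.0, -0.0, 0.001]
contact_force: [0.5, 1.0, 0.0]
gripper_width: 45.1
grasp_force: 0.0
```

```bash
python3 st.py
python3 - <<'E'
from h import *
a=get_image('top');b=get_image('side');cv2.imwrite('pics/raw_t11.png',a[:,:,::-1]);cv2.imwrite('pics/raw_s11.png',b[:,:,::-1])
g=lambda i:cv2.cvtColor(i,cv2.COLOR_RGB2GRAY).astype(int)
h=np.array([572.5,143.3]);A=g(a)
# expected post top / base positions vs image; print patch around post top
for nm,img,X in(('top',A,[563,281,92]),('side',g(b),[563,281,92])):
    c=proj(nm,X).round().astype(int);print(nm,c-[10,6]);w=img[c[1]-6:c[1]+16,c[0]-10:c[0]+12];print('\n'.join(' '.join('%3d'%v for v in r) for r in w))
print('mark px',proj('top',[559.5,309.7,12]),'post base',proj('top',[563,281,32]),proj('side',[563,281,32]))
# jar lid under hood: dark-ish
for n,ang,z in(('jar',-66,80),('cart',-22,82),('vial',66,90)):
    t=np.radians(ang+3.8);X=[*(h+100*np.array([np.cos(t),np.sin(t)])),z];q=proj('top',X).round().astype(int);print(n,q,A[q[1]-1:q[1]+2,q[0]-12:q[0]+13:3].tolist())
E
```

```text
[ 442.5 -127.4  175.8] ty 90.02 w 45.1 [ 0.07  0.16 -0.46  0.   -0.95 -1.65]
top [224 204]
122 122 119 107  93  89  89  97  90  73  67  65  65  64  65  65  65  64  66  68  78  93
122 123 124 119 111 109 109 109  92  71  65  63  65  66  65  66  66  66  66  66  70  71
122 124 124 120 117 118 120 114  95  71  66  65  66  63  64  65  65  67  66  66  64  66
123 123 122 114 114 119 121 116  95  72  66  64  64  65  65  67  65  65  66  65  65  66
122 122 120 112 112 121 122 115  96  74  66  67  66  65  65  64  66  65  65  66  63  64
124 122 119 113 114 122 120 112  93  77  72  72  66  66  65  64  66  65  67  66  64  66
123 122 120 112 115 121 119 106  90  81  82  80  72  66  64  64  65  63  65  66  66  64
122 123 120 114 115 119 117 102  88  87  87  88  81  69  60  60  63  62  65  65  64  65
120 121 120 115 117 120 117 103  90  90  92  92  87  69  55  52  56  61  62  65  66  66
122 121 120 116 117 121 117 103  90  89  93  95  85  67  52  44  46  50  52  61  67  65
121 121 118 111 110 116 113  96  83  85  88  88  78  59  50  45  45  43  45  56  64  64
119 119 118 103  95  98  94  83  71  72  
[... 2740 characters left out ...]
1  70  71  71  71  78  87  94  97  97  96  97  97
 96  96  97  96  96  94  88  80  71  69  70  71  70  71  75  83  90  96  97  97  97  96
mark px [229.11816693 216.55812297] post base [238.39967099 214.4826705 ] [328.36257376 264.536961  ]
jar [324 195] [[118, 113, 111, 112, 114, 115, 114, 116, 115], [112, 111, 111, 112, 112, 111, 109, 109, 110], [95, 89, 89, 88, 88, 88, 81, 84, 89]]
cart [304 175] [[110, 111, 112, 113, 112, 112, 110, 107, 104], [110, 112, 111, 113, 111, 114, 111, 110, 108], [112, 112, 111, 111, 112, 111, 113, 109, 109]]
vial [253 194] [[109, 111, 104, 112, 112, 110, 109, 107, 104], [109, 116, 110, 115, 116, 116, 116, 115, 113], [118, 119, 119, 119, 118, 121, 119, 121, 121]]
```

Run:
```python
from h import *
p=ray('top',(234.4,212.7),92);q=ray('side',(331.4,245.6),92);m=ray('top',(229.5,216.4),12);print(p,q,m,tri((234.4,212.7),(331.4,245.6)))
h=np.array([572.5,143.3])
for n,X in(('post top',p),('post side',q),('mark',m)):
    d=X[:2]-h;print(n,np.degrees(np.arctan2(d[1],d[0])))
A=cv2.imread('pics/raw_t11.png',0).astype(int);B=cv2.imread('pics/raw_s11.png',0).astype(int)
print('top hood');print('\n'.join(' '.join('%3d'%v for v in r) for r in A[146:200:3,224:356:4]))
x,y=proj('side',[620,60,80]);print(x,y);x0,y0=275,170
print('\n'.join(' '.join('%3d'%v for v in r) for r in B[170:282:4,250:342:3]))
```

```text
[555.54460921 278.94767899  92.        ] [557.53370823 280.52533838  92.        ] [559.99978387 308.71599317  12.        ] [556.72773723 279.20209391  90.63325529]
post top 97.12477967541855
post side 96.22428373752827
mark 94.32153471015748
top hood
122 121 120 120 120 119 118 118 117 118 115 114 116 113 114 115 115 114 114 114 114 113 114 114 114 113 115 114 113 114 113 112 113
123 104 109 107 107 109 107 107 107 105 105 107 105 106 109 105 107 105 105 105 104 106 105 108 107 105 106 106 107 106 111 111 114
118 100 104 104 103 104 104 104 103 104 104 102 105 104 104 105 103 103 106 106 105 105 105 104 105 105 105 105 105 104 105 112 118
118 102 103 104 103 106 104 104 103 105 103 104 104 104 105 103 103 105 104 104 104 104 106 104 105 105 105 105 106 106 104 105 119
119 102 101 107 107 106 107 106 108 108 110 110 107 108 108 108 105 105 108 107 111 108 109 108 109 109 111 110 109 110 109 108 120
116 103 106 111 110 111 109 111 111 111 111 111 109 101 103 102 100 101 100  99 103 110 110 111 111 110 109 110 109 110 109 109 118
114 104 106 110 109 109 112 111 112 111 109 107 109 100 1
[... 4335 characters left out ...]
  89  88  87  87  87  86  89  94  90  92  89  81  96  97  95  72  71  90  97  96
147  98 108 109 103 102 102 101 102 102 102 101  94  89  88  88  88 101  89  86 121  96  96  96  97  81  69  71  74  95  96
113  97 106 108 103 101 102 102 102 102 101 101 101 101  95  89  88  89  92  98 107  94  96  96  87  52  41  55  64  95  98
101  98 106 106 103 102 102 101 102 103 101 102 102 101 101 102  99  93  91  88  89  84  60  67  56  54  72  78  79  73  72
 96  96 104 104 101 102 102 102 102 101 102 102 102 102 101 102 101 102 102 106 101  88  71  66  62  58  55  55  56  59  63
 96  97  97  99  98  98  99  99 101 100 100  99 100 100 100 100 101 100 101 112 112 121 172 173 156 156  81 163 166 169 169
```

Request:
send_rows(series=[[[-13, 45, 0], [0, 0, 0], 36], [[-13, 45, 0], [0, 0, 0], 36], [[-13, 45, 0], [0, 0, 0], 36], [[-13, 45, 0], [0, 0, 0], 36], [[-13, 45, 0], [0, 0, 0], 36], [[-13, 45, 0], [0, 0, 0], 36], [[-13, 45, 0], [0, 0, 0], 36], [[-13, 45, 0], [0, 0, 0], 36]])

```text
clock: 37.7
position: [546.8, 237.1, 175.5]
ee_rot: [-0.0, 1.0, -0.0, 0.0]
contact_force: [0.7, -0.0, 0.6]
gripper_width: 35.8
grasp_force: 0.0
```

Request:
send_rows(series=[[[-13, 45, 0], [0, 0, 0], 36], [[0, 0, 0], [0, 0, 0], 36], [[0, 0, 0], [0, 0, 0], 36], [[0, 0, 0], [0, 0, 0], 36]])

```text
clock: 38.1
position: [559.3, 279.1, 175.2]
ee_rot: [0.0, 1.0, -0.0, -0.0]
contact_force: [-0.4, -0.5, 0.8]
gripper_width: 35.8
grasp_force: 0.0
```

```bash
python3 st.py "[560,280.5,62]"
```

```text
[559.3 279.1 175.2] ty 89.99 w 35.8 [ 0.72  0.43 -0.07 -0.   -1.07 -2.29]
[560,280.5,62] tool delta [ -0.7   1.5 113.2]
```

Request:
send_rows(series=[[[0, 1, 40], [0, 0, 0], 36], [[0, 0, 40], [0, 0, 0], 36], [[0, 0, 32], [0, 0, 0], 36], [[0, 0, 0], [0, 0, 0], 36], [[0, 0, 0], [0, 0, 0], 36], [[0, 0, 0], [0, 0, 0], 10], [[0, 0, 0], [0, 0, 0], 10], [[0, 0, 0], [0, 0, 0], 10]])

```text
clock: 38.9
position: [561.3, 280.6, 66.3]
ee_rot: [-0.0, 1.0, 0.001, 0.002]
contact_force: [-0.4, -4.0, 6.8]
gripper_width: 14.0
grasp_force: 58.6
```

Request:
send_rows(series=[[[0, 0, 0], [0, 0, 0], 10], [[-2, 0, 0], [0, 0, 0], 10], [[-2, 0, 0], [0, 0, 0], 10], [[0, 0, 0], [0, 0, 0], 10], [[0, 0, 0], [0, 0, 0], 10], [[0, 0, 0], [0, 0, 0], 10]])

```text
clock: 39.5
position: [564.9, 280.9, 66.2]
ee_rot: [0.0, 1.0, 0.001, 0.001]
contact_force: [-0.6, -2.0, 5.6]
gripper_width: 14.0
grasp_force: 59.0
```

Request:
send_rows(series=[[[0, 0, 0], [0, 0, 0], 20], [[0, 0, 0], [0, 0, 0], 32], [[0, 0, 0], [0, 0, 0], 32], [[0, 0, 0], [0, 0, 0], 32], [[0, 0, -40], [0, 0, 0], 32], [[0, 0, -45], [0, 0, 0], 32], [[30, -20, -30], [0, 0, 0], 32], [[48, 0, 0], [0, 0, 0], 32]])

```text
clock: 40.3
position: [489.0, 261.5, 182.8]
ee_rot: [0.001, 1.0, 0.003, 0.004]
contact_force: [-1.4, 1.5, 0.3]
gripper_width: 32.0
grasp_force: 0.0
```

Request:
send_rows(series=[[[20, -45, 0], [0, 0, 0], 45], [[20, -45, 0], [0, 0, 0], 45], [[0, -49, 0], [0, 0, 0], 45], [[0, -49, 0], [0, 0, 0], 45], [[0, -49, 0], [0, 0, 0], 45], [[0, -49, 0], [0, 0, 0], 45], [[0, -49, 0], [0, 0, 0], 45], [[0, -49, 0], [0, 0, 0], 45]])

```text
clock: 41.1
position: [445.6, -125.1, 178.6]
ee_rot: [-0.0, 1.0, 0.0, 0.0]
contact_force: [1.7, 0.7, -0.2]
gripper_width: 44.9
grasp_force: 0.0
```

```bash
python3 st.py
python3 - <<'E'
from h import *
a=get_image('top');b=get_image('side');cv2.imwrite('pics/raw_t12.png',a[:,:,::-1]);cv2.imwrite('pics/raw_s12.png',b[:,:,::-1])
old=[cv2.imread(f'pics/raw_{k}11.png',0).astype(np.float32) for k in'ts'];new=[cv2.imread(f'pics/raw_{k}12.png',0).astype(np.float32) for k in'ts']
for o,n,(x,y,w,hh) in zip(old,new,((231,207,8,10),(324,240,14,22))):
    print(cv2.minMaxLoc(cv2.matchTemplate(n[y-8:y+hh+8,x-8:x+w+8],o[y:y+hh,x:x+w],cv2.TM_CCOEFF_NORMED))[1::2])
T0=cv2.imread('pics/raw_t0.png',0).astype(int);p=np.array([374,165])
# knob patch from initial picture
print('\n'.join(' '.join('%3d'%v for v in r) for r in T0[180:206,386:422]))
E
```

```text
[ 445.6 -125.1  178.6] ty 90.02 w 44.9 [ 0.08  0.16 -0.45 -0.   -0.96 -1.65]
(0.9725426435470581, (8, 7))
(0.9726531505584717, (7, 8))
106 115 114 113 113 112 113 112 113 115 113 111 112 114 111 114 113 114 113 113 113 113 112 113 113 114 114 115 112 113 113 113 113 114 113 114
107 114 116 113 112 112 114 113 114 112 112 112 111 108 108 112 113 114 112 113 115 113 113 112 111 113 114 114 115 114 115 112 115 114 115 115
105 113 113 115 115 114 114 112 113 112 114 112 110 102  96 105 113 111 110 112 113 115 112 106 102 106 111 113 112 113 114 115 114 114 113 114
104 111 113 116 115 113 114 113 114 114 114 114 109  99  90 101 113 113 109 106 111 112 108  96  85  88  94 101 108 113 114 116 114 113 112 114
100 113 116 115 117 115 115 112 114 114 115 113 113 106 102 110 117 116 106  92  93  96  92  78  60  61  67  81 102 111 115 115 115 114 114 114
 98 112 116 115 115 116 114 114 114 112 112 113 110 109 113 117 119 111  93  71  64  66  63  51  45  47  53  74 100 113 115 114 115 114 114 115
 96 112 115 115 116 114 115 113 106 104 108 112 112 115 117 117 107  94  74  49  40  40  41  42  43  
[... 2078 characters left out ...]
 117 119 118 117 111 107 105 108 115 116 120 119 113 101  87  82  83  85  90  96 106 117 120 119 115 115 118 118 116 117 117
 76 104 117 118 117 118 117 118 119 118 115 114 115 113 112 115 119 118 116 115 113 111 112 111 115 117 121 121 120 116 116 117 118 117 117 116
 72 104 116 119 118 119 117 118 117 118 119 117 117 115 109 104 109 116 119 120 119 118 117 117 118 121 118 117 119 118 117 119 118 118 118 119
 65 101 115 118 118 119 119 119 119 118 119 118 119 115 105  92 101 112 116 117 115 111 109 110 117 118 117 116 119 119 118 117 119 118 119 117
 62  97 115 118 120 119 118 120 119 118 117 119 120 114 103  97 106 115 114 116 111 101  97 106 113 118 118 117 118 117 118 118 116 118 118 117
```

Run:
```python
from h import *
A=np.array
for z in(87,):
    w=A([ray('top',u,z)[:2] for u in((408.5,191),(408.2,193),(407.55,195),(407.05,197))]);print('ptr',w.round(1).tolist())
    d=w[-1]-w[0];print('ptr angle',np.degrees(np.arctan2(d[1],d[0])))
m=A([ray('top',u,53)[:2] for u in((388.7,193.9),(395,193.7))]);print('mark',m.round(1).tolist(),np.degrees(np.arctan2(*(m[0]-m[1])[::-1])))
T0=cv2.imread('pics/raw_t0.png');g=cv2.cvtColor(T0,cv2.COLOR_BGR2GRAY)
# box top: bright quad / ticks ; side view of box
box=[ray('top',u,53)[:2] for u in((384.4+.0,178.5),(386,211.5),(426,211),(427,177))]
print('box',A(box).round(1).tolist(),np.mean(box,0))
# bar in newest top image (arm?) : check same patch
N=cv2.imread('pics/raw_t12.png',0);print('occl',abs(N[180:206,386:422].astype(int)-g[180:206,386:422]).mean())
S=cv2.imread('pics/raw_s12.png',0).astype(int);c=proj('side',[641,-159,80]).round().astype(int);print(c-[14,10])
print('\n'.join(' '.join('%3d'%v for v in r) for r in S[c[1]-10:c[1]+14,c[0]-14:c[0]+15]))
for X in([641,-159,87],[641,-159,63],[641,-159,53]):print(X,proj('side',X).round(1),proj('top',X).round(1))
```

```text
ptr [[641.4, -160.4], [636.1, -159.7], [630.7, -158.1], [625.3, -157.0]]
ptr angle 168.1201894476387
mark [[639.4, -114.4], [641.0, -131.1]] 95.4950954891151
box [[681.1, -101.7], [591.4, -108.8], [599.4, -213.5], [692.4, -215.1]] [ 641.06392252 -159.77268286]
occl 1.2745726495726495
[303 149]
 52  52  52  51  51  53  52  51  53  62  98 146 177 188 189 189 190 189 190 190 190 191 190 190 189 189 189 189 189
 49  48  49  47  48  49  48  49  51  61  99 147 177 188 189 189 190 190 189 190 190 190 189 190 189 190 190 190 189
 47  47  47  46  46  45  46  45  49  60 102 150 179 189 190 189 190 189 190 190 189 189 189 190 189 189 190 190 190
 46  47  47  46  45  46  45  44  48  64 110 158 181 189 190 191 190 190 190 191 189 189 189 190 190 189 189 189 189
 46  46  47  47  47  45  45  45  50  79 126 166 185 190 191 191 190 191 190 191 190 190 189 189 189 189 190 188 189
 47  47  47  47  48  49  54  53  57  92 137 169 182 186 188 188 189 190 189 190 190 189 188 188 188 189 189 189 189
 58  55  55  55  60  75  88  81  65  87 125 148 161 168 176 183 187 188 188 188 188 188 188 188 188 189 190 1
[... 1410 characters left out ...]
 161 154 151 153 148 137 127 111 100  95  93  92  97 108 124 138 149 153 148 148 159 169 175 177 180 183
165 168 168 167 165 161 153 141 140 147 143 137 133 130 131 137 141 141 139 145 154 157 158 164 173 176 177 180 184
169 172 172 173 172 169 160 147 151 160 158 152 137 131 141 151 157 152 143 148 162 168 171 173 175 175 176 179 185
177 178 178 179 179 178 173 167 171 175 173 162 141 133 149 162 165 163 159 162 169 172 174 175 176 175 175 177 184
179 179 181 182 183 182 181 180 180 182 180 174 159 153 162 168 168 167 168 170 172 173 174 175 175 174 173 174 183
[641, -159, 87] [317.4 157.2] [408.  191.1]
[641, -159, 63] [317.4 163.6] [406.3 193.4]
[641, -159, 53] [317.3 166.3] [405.6 194.4]
```

Run:
```python
from h import *
for f in('t0','t12','t11','t9'):
    G=cv2.GaussianBlur(cv2.imread(f'pics/raw_{f}.png',0).astype(np.float32),(0,0),.8)
    def sub(v,lo): # peak of |gradient|
        g=abs(np.gradient(v)); i=int(g[1:-1].argmax())+1;a,b,c=g[i-1:i+2];return lo+i+.5*(a-c)/(a-2*b+c+1e-9)
    L=[(sub(G[r,380:391],380),r) for r in list(range(182,191))+list(range(198,208))]
    B=[(c,sub(G[206:217,c],206)) for c in range(390,421)]
    for n,pts in(('left',L),('bottom',B)):
        w=np.array([ray('top',p,53)[:2] for p in pts]);vx,vy,x0,y0=cv2.fitLine(w.astype(np.float32),cv2.DIST_HUBER,0,.01,.01).ravel()
        e=abs((w-[x0,y0])@[-vy,vx]);print(f,n,np.degrees(np.arctan2(vy,vx)).round(2),(x0.round(1),y0.round(1)),e.mean().round(2))
```

```text
t0 left 4.7 (np.float32(644.2), np.float32(-106.4)) 0.17
t0 bottom -85.58 (np.float32(588.1), np.float32(-162.6)) 0.08
t12 left 4.73 (np.float32(628.7), np.float32(-107.6)) 0.16
t12 bottom -85.58 (np.float32(587.8), np.float32(-159.5)) 0.09
t11 left 4.72 (np.float32(637.7), np.float32(-106.9)) 0.16
t11 bottom -85.68 (np.float32(587.4), np.float32(-155.0)) 0.09
t9 left 4.82 (np.float32(641.3), np.float32(-106.7)) 0.17
t9 bottom -85.64 (np.float32(587.6), np.float32(-157.1)) 0.08
```

```bash
python3 st.py "[642,-160,175]"
```

```text
[ 445.2 -127.7  178.1] ty 89.54 w 45.0 [ 0.07  0.16 -0.45  0.   -0.96 -1.65]
[642,-160,175] tool delta [-197.1  -30.7    3.1]
```

Request:
send_rows(series=[[[-39.5, -6, 0], [0, 0, 0], 45], [[-39.5, -6, 0], [0, 0, 0], 45], [[-39.5, -6, 0], [0, 0, 0], 45], [[-39.5, -6, 0], [0, 0, 0], 45], [[-39, -6.5, 0], [0, 0, 0], 45], [[0, 0, 0], [0, 0, -0.14], 45], [[0, 0, 0], [0, 0, -0.14], 45], [[0, 0, 0], [0, 0, -0.14], 45]])

```text
clock: 42.0
position: [643.2, -152.9, 177.4]
ee_rot: [-0.212, 0.977, 0.0, -0.001]
contact_force: [0.4, -0.2, -0.1]
gripper_width: 44.8
grasp_force: 0.0
```

Request:
send_rows(series=[[[0, 0, 0], [0, 0, -0.14], 45], [[0, 0, 0], [0, 0, -0.14], 45], [[0, 0, 0], [0, 0, -0.14], 45], [[0, 0, 0], [0, 0, -0.14], 45], [[0, 0, 0], [0, 0, -0.14], 45], [[0, 0, 0], [0, 0, -0.14], 45], [[0, 0, 0], [0, 0, -0.14], 45], [[0, 0, 0], [0, 0, -0.14], 45]])

```text
clock: 42.8
position: [643.0, -152.8, 178.0]
ee_rot: [-0.698, 0.716, 0.0, -0.0]
contact_force: [0.5, 0.7, -0.8]
gripper_width: 45.0
grasp_force: 0.0
```

Request:
send_rows(series=[[[0, 0, 0], [0, 0, -0.14], 45], [[0, 0, 0], [0, 0, -0.14], 45], [[0, 0, 0], [0, 0, -0.14], 45], [[0, 0, 0], [0, 0, -0.14], 45], [[0, 0, 0], [0, 0, -0.14], 45], [[0, 0, 0], [0, 0, -0.14], 45], [[0, 0, 0], [0, 0, -0.14], 45], [[0, 0, 0], [0, 0, -0.14], 45]])

```text
clock: 43.6
position: [643.0, -152.8, 178.0]
ee_rot: [0.972, -0.235, -0.0, -0.0]
contact_force: [-0.3, -0.2, 0.9]
gripper_width: 45.2
grasp_force: 0.0
```

Request:
send_rows(series=[[[0, 0, 0], [0, 0, -0.14], 40], [[0, 0, 0], [0, 0, -0.14], 40], [[0, 0, 30], [0, 0, 0], 40], [[0, 0, 30], [0, 0, 0], 40], [[0, 0, 0], [0, 0, 0], 40], [[0, 0, 0], [0, 0, 0], 40]])

```text
clock: 44.2
position: [643.1, -153.4, 118.3]
ee_rot: [0.995, -0.1, -0.0, 0.0]
contact_force: [-0.0, 0.1, 0.0]
gripper_width: 39.9
grasp_force: 0.0
```

```bash
python3 st.py "[642,-160,67]"
```

```text
[ 643.1 -153.4  118.3] ty -101.5 w 39.9 [ 0.01  0.54 -0.04  0.   -0.99  1.36]
[642,-160,67] tool delta [ 0.2  6.6 51.3]
```

Request:
send_rows(series=[[[0, 6.5, 0], [0, 0, 0], 40], [[0, 0, 25], [0, 0, 0], 40], [[0, 0, 25], [0, 0, 0], 40], [[0, 0, 0], [0, 0, 0], 40], [[0, 0, 0], [0, 0, 0], 40], [[0, 0, 0], [0, 0, 0], 4], [[0, 0, 0], [0, 0, 0], 4], [[0, 0, 0], [0, 0, 0], 4]])

```text
clock: 45.0
position: [643.2, -162.0, 70.9]
ee_rot: [0.995, -0.1, 0.002, 0.001]
contact_force: [-0.8, -4.6, 2.3]
gripper_width: 10.4
grasp_force: 61.7
```

Request:
send_rows(series=[[[0, 0, 0], [0, 0, 0], 4], [[0, 0, 0], [0, 0, 0], 4], [[0, 0, 0], [0, 0, 0], 4]])

```text
clock: 45.3
position: [643.2, -162.0, 70.9]
ee_rot: [0.995, -0.101, 0.002, 0.001]
contact_force: [0.6, -7.0, 2.0]
gripper_width: 10.4
grasp_force: 61.7
```

```bash
python3 st.py
```

```text
[ 643.2 -162.    70.9] ty -101.54 w 10.4 [-0.    0.59 -0.09  0.   -0.89  1.37]
```

Request:
send_rows(series=[[[0, 0, 0], [0, 0, 0.129], 4], [[0, 0, 0], [0, 0, 0.129], 4], [[0, 0, 0], [0, 0, 0.129], 4], [[0, 0, 0], [0, 0, 0.129], 4], [[0, 0, 0], [0, 0, 0.129], 4]])

```text
clock: 45.8
position: [643.2, -162.1, 70.9]
ee_rot: [0.911, -0.413, 0.003, 0.0]
contact_force: [0.4, -6.9, 2.5]
gripper_width: 10.3
grasp_force: 61.6
```

Request:
send_rows(series=[[[0, 0, 0], [0, 0, 0.129], 4], [[0, 0, 0], [0, 0, 0.129], 4], [[0, 0, 0], [0, 0, 0.129], 4], [[0, 0, 0], [0, 0, 0.129], 4], [[0, 0, 0], [0, 0, 0.129], 4], [[0, 0, 0], [0, 0, 0], 4], [[0, 0, 0], [0, 0, 0], 4]])

```text
clock: 46.5
position: [643.2, -162.2, 70.9]
ee_rot: [0.735, -0.679, 0.003, -0.001]
contact_force: [1.2, -5.1, 2.7]
gripper_width: 10.1
grasp_force: 61.6
```

```bash
python3 st.py; python3 -c "
from bench import monitor
s=monitor.read_state();print(s['contact_force'],s['wrist_torque'])"
```

```text
[ 643.2 -162.2   70.9] ty -175.46 w 10.1 [-0.    0.59 -0.09  0.   -0.89  0.08]
[ 1.24226264 -5.11260363  2.67809299] [-1.65640143 -0.13164709  0.00411041]
```

Target reached (closing axis at 184.5°). Now I'll release the knob, back off and check it in the camera.

Request:
send_rows(series=[[[0, 0, 0], [0, 0, 0], 16], [[0, 0, 0], [0, 0, 0], 40], [[0, 0, 0], [0, 0, 0], 40], [[0, 0, 0], [0, 0, 0], 40], [[0, 0, -40], [0, 0, 0], 40], [[0, 0, -50], [0, 0, 0], 40], [[0, 0, -30], [0, 0, 0], 40], [[0, 0, 0], [0, 0, 0], 40]])

```text
clock: 47.3
position: [644.7, -160.5, 195.0]
ee_rot: [0.735, -0.678, 0.005, -0.003]
contact_force: [0.9, 0.2, -0.3]
gripper_width: 40.1
grasp_force: 0.0
```

Request:
send_rows(series=[[[0, -48, 0], [0, 0, 0], 40], [[0, -48, 0], [0, 0, 0], 40], [[0, -48, 0], [0, 0, 0], 40], [[0, -48, 0], [0, 0, 0], 40], [[0, 0, 0], [0, 0, 0], 40], [[0, 0, 0], [0, 0, 0], 40]])

```text
clock: 47.9
position: [832.9, -144.3, 182.7]
ee_rot: [0.735, -0.678, -0.003, 0.002]
contact_force: [-0.2, 0.1, -0.6]
gripper_width: 39.9
grasp_force: 0.0
```

```bash
python3 st.py
python3 - <<'E'
from h import *
a=get_image('top');b=get_image('side');cv2.imwrite('pics/raw_t13.png',a[:,:,::-1]);cv2.imwrite('pics/raw_s13.png',b[:,:,::-1])
G=cv2.cvtColor(a,cv2.COLOR_RGB2GRAY).astype(int)
print('\n'.join(' '.join('%3d'%v for v in r) for r in G[182:204,386:422]))
O=cv2.imread('pics/raw_t0.png',0).astype(int);T=cv2.imread('pics/raw_t12.png',0).astype(int)
print('store change',abs(T[140:290,215:360]-G[140:290,215:360]).mean(),'gas',abs(O[150:195,460:505]-G[150:195,460:505]).mean(),'beaker',abs(O[255:292,150:190]-G[255:292,150:190]).mean(),'wrench',abs(O[122:178,385:418]-G[122:178,385:418]).mean())
S=cv2.cvtColor(b,cv2.COLOR_RGB2GRAY).astype(int);S0=cv2.imread('pics/raw_s12.png',0).astype(int);print('side hood',abs(S-S0)[170:285,250:325].mean())
E
```

```text
[ 832.9 -144.3  182.7] ty -175.44 w 39.9 [ 0.02  0.83  0.68 -0.   -1.43  0.06]
103 111 115 113 113 112 112 113 113 112 112 111 110  99  96 104 111 108 110 113 115 113 114 114 114 113 114 112 112 113 112 113 114 113 112 113
101 112 112 114 113 113 112 113 112 113 112 112 111  98  92 100 112 112 111 114 117 116 116 116 116 115 114 114 112 113 113 114 113 114 110 112
 98 112 115 114 114 115 114 114 114 114 112 112 110 105 101 109 116 117 115 113 114 113 110 114 116 116 116 115 113 112 114 114 113 113 111 113
 97 112 115 113 115 116 115 113 113 111 112 113 111 110 112 116 116 113 105  97  95  94  95  97 103 110 115 115 115 115 113 113 114 112 113 113
 96 112 115 115 115 116 114 113 105 101 105 112 111 113 116 115 105  94  76  63  57  57  59  67  78  91 103 111 117 115 115 111 114 112 114 114
 94 110 114 116 116 114 114 112 101  86  94 108 115 114 107  97  78  58  43  35  33  37  39  44  50  61  78  96 107 111 109 109 113 112 113 116
 92 110 116 116 113 116 113 113 104  92  90 103 112 105  86  65  46  33  31  32  34  39  39  38  40  44  58  71  88  91  92 102 110 112 114 113
 93 111 113 1
[... 1580 characters left out ...]
16 115 116 118 118 118 114 103  91  90 103 115 119 113 101  85  74  58  47  48  48  55  65  83 102 114 116 116 118 117 116 116 116 117
 79 105 115 117 116 116 118 117 117 111 108 103 105 114 116 118 116 113 104  92  85  81  85  88  94 105 115 119 118 114 114 116 116 117 115 116
 74 106 117 117 118 117 118 117 118 115 115 113 114 113 112 113 116 118 116 113 112 109 112 113 113 116 120 120 116 115 113 116 116 116 115 116
 71 102 117 118 117 117 116 117 116 118 118 117 117 114 108 103 106 114 119 119 117 117 117 116 117 120 116 117 118 116 116 116 116 118 117 116
store change 20.55871264367816 gas 1.4775308641975309 beaker 1.0918918918918918 wrench 1.9264069264069263
side hood 5.456927536231884
```

Run:
```python
from h import *
w=[ray('top',u,87)[:2] for u in((402,190.45),(407.5,190.45))];d=w[0]-w[1];print(w,np.degrees(np.arctan2(d[1],d[0])))
for k,(x,y,ww,hh) in(('t',(231,207,8,10)),('s',(324,240,14,22))):
    o=cv2.imread(f'pics/raw_{k}12.png',0).astype(np.float32);n=cv2.imread(f'pics/raw_{k}13.png',0).astype(np.float32)
    print(cv2.minMaxLoc(cv2.matchTemplate(n[y-8:y+hh+8,x-8:x+ww+8],o[y:y+hh,x:x+ww],cv2.TM_CCOEFF_NORMED))[1::2])
```

```text
[array([ 641.85418857, -143.64920872]), array([ 642.74792327, -157.7650108 ])] 93.62281680498573
(0.9637427926063538, (8, 7))
(0.5085142254829407, (7, 8))
```

```bash
python3 -c "
from bench import job_done
print(job_done())"
```

```text
the job is handed in; nothing more can be done
None
```

The job is handed in, but `job_done()` returned no verdict: vial, jar and cartridge went upright into their pockets (no bottle seen on the bench), the turntable is back near the storage mark (0.05 rad or less off by my estimate) and the knob pointer is about 0.02 rad off the long mark; I could not clearly see the parts under the hood after the swing back.

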